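# Swap wedged stoppers for loose covers before autoclaving

## Robot

A 7-joint arm with a two-finger parallel gripper is mounted at the origin on a cart in front of the work surface, level with it; the furniture and walls round the work are solid. World frame = base frame: x ahead of the robot, y to its left, z up, the work surface at z = 0. Lengths are in mm, angles in rad, forces in N, time in s.
With the tool pointing down it reaches from about 350 to 900 mm from the base axis. Payload 8.1 kg.
Tool frame: the origin (TCP) lies midway between the tips of the shut fingers; the grasp point (between the pads) lies 19 mm behind it (arm.grasp_offset is the distance from the TCP to the grasp point, in mm); z points along the fingers, y is the line along which they close (so a half turn about z gives the same grasp; the last joint's range is limited). The gripper opens to 92 mm and grips with 3 to 60 N. Pads are 19 mm wide; open, the fingers measure 130 mm over their backs; the gripper's body (75 mm by 190 mm) begins 47 mm behind the grasp point.
Start: joints at [-0.103, 0.434, 0.025, 1.573, -0.012, 1.134, -0.075], TCP at [625.014, -0.027, 196.242] pointing down, gripper open.
Joint ranges: [-2.62, 2.62], [-0.44, 2.09], [-1.27, 1.32], [0.08, 2.57], [-1.32, 4.46], [0.12, 2], [-2.74, 2.74]. Speed limits (rad/s): [2.22, 2.22, 3.01, 3.01, 3.14, 3.14, 3.14].

## Interface

Orientations are given as [roll, pitch, yaw] about the fixed x, y, z axes, in that order (R = Rz(yaw) Ry(pitch) Rx(roll)).
In Python, from station import arm gives the robot as it stands. The module is installed in compiled form; this text tells all that it offers.
- The arm moves only by the shell command python3 -m pendant 'ROWS'. ROWS is JSON, a list that holds one entry, the list of rows, each a list of 7 numbers: the opening in per cent of the stroke, from 0 (shut) to 100 (fully open), then the shift along the tool's x, y, z in m, then the turn, a rotation vector about the tool's x, y, z in rad. A call has 1 to 5 rows; each row is the pose to reach, as a shift and turn from the pose commanded when the call began, along the tool's axes at that moment; what a row does not reach only later rows make up. A row lasts 1/8 s, in which the tool goes at most 62.5 mm and 10.7 degrees, less where a joint would pass 70% of its speed; a pose out of reach is approached as far as the arm can. A call with a gripper value outside its range is refused whole. The fingers move at their own pace and stop on an object; the grip force is fixed at half the most. Time passes only in rows, so rows that repeat a pose let the fingers close. It gives the time, the measured TCP pose, the force, the opening and the grip force at its end, in the units of the state.
- arm.state(): the state, without advancing time (a new reading comes with each control period).
- arm.read_camera(name): name is "scene" or "side" or "wrist"; returns a dict with "pixels" (384x512x3 uint8, blue, green, red), "intrinsics" (3x3 intrinsics, pixels), "rvec" (rotation vector, rad) and "tvec" (3), from world to camera coordinates, as OpenCV has them; the wrist camera has in their place "mount" (4x4, takes a point from camera to tool coordinates, whose origin is the TCP and whose axes are the flange's). Camera axes: x right, y down, z forward; pixel columns grow to the right and rows downward; lengths in mm; the calibration is good to about 2 mm. The wrist camera is an equidistant fisheye: a pixel r from the principal point sees the ray r / f radians off the axis. A picture is of the moment at which its call begins: read the wrist's pose just before it. There is no depth.
- arm.sign_off(): hands the job in; it is judged then, once.
The state is a dict: "time_s": time; "joints": joint angles; "joint_velocities": joint speeds; "joint_torque": joint torques, N m; "ee_pos": TCP position; "tcp_rot": TCP orientation; "wrist_force": force on the tool from outside, world axes, zero at the start; "ft_torque": the same for the moment, N m; "opening": finger opening in mm; "grasp_force": force on a finger pad.
Only numpy, scipy, OpenCV 4.12 (cv2) and the standard library are available. Lean on these libraries where they do the work, as an engineer would, in place of code of your own. Each camera call takes 0.05 s, during which the arm holds its last target. There are 200 camera calls.

## Task

The three amber bottles in the carrier are going into the autoclave and must not be sealed tight: twist the wedged stoppers loose, pull them out and put them in the steel tray, then lay each bottle's own cover, the one in the colour of its band, flat and centred on its mouth. Some bottles may be open already, and the covers that were left standing on edge to dry are best tipped flat first. Leave the beaker, the timer and the marker where they are.

Things in the scene. Friction and masses are not known exactly. Their poses are not given: they have to be found in the camera images.
- bottle_red: round amber glass bottle with a red band round its shoulder, body 72 mm across, neck 49 mm, 126 mm tall; origin at the centre of its base, z up. It sits fast in the steel carrier (98 x 284 mm, top rail 49 mm up) and neither turns nor lifts.
- mouth_red (a point): centre of the top face of that bottle's mouth flange (53 mm across, bore 37 mm), on its axis; the red cover belongs here. The cream instrument to the left of the bottles is 167 mm tall, the black box to their right 112 mm.
- stopper_red: white tapered stopper in the red bottle, 69 mm long; origin at its foot, z along its axis to the head. Taper 33 mm across over z 18-34, collar 43 mm at z 35-40, flat grip plate 36 (along x) x 13 (along y) at z 40-69. Seated, the foot is 32 mm below the mouth. Wedged: no pull moves it until it has been turned 0.7 rad or more, either way, against 0.2 N m; then it lifts out freely.
- stopper_red_mid (a point): point on the axis of the red bottle's stopper, 34 mm from its foot, half way along it
- cover_red: red flat twelve-sided silicone cover, both faces alike, 62 mm across its facets, 12 mm thick, about 60 g; origin at its centre, z along its axis (level when it stands on edge, upright when it lies flat), facets square to x and every 30 degrees from it
- bottle_blue: round amber glass bottle with a blue band round its shoulder, body 72 mm across, neck 49 mm, 126 mm tall; origin at the centre of its base, z up. It sits fast in the steel carrier (98 x 284 mm, top rail 49 mm up) and neither turns nor lifts.
- mouth_blue (a point): centre of the top face of that bottle's mouth flange (53 mm across, bore 37 mm), on its axis; the blue cover belongs here. The cream instrument to the left of the bottles is 167 mm tall, the black box to their right 112 mm.
- stopper_blue: white tapered stopper in the blue bottle, 69 mm long; origin at its foot, z along its axis to the head. Taper 33 mm across over z 18-34, collar 43 mm at z 35-40, flat grip plate 36 (along x) x 13 (along y) at z 40-69. Seated, the foot is 32 mm below the mouth. Wedged: no pull moves it until it has been turned 0.7 rad or more, either way, against 0.2 N m; then it lifts out freely.
- stopper_blue_mid (a point): point on the axis of the blue bottle's stopper, 34 mm from its foot, half way along it
- cover_blue: blue flat twelve-sided silicone cover, both faces alike, 62 mm across its facets, 12 mm thick, about 60 g; origin at its centre, z along its axis (level when it stands on edge, upright when it lies flat), facets square to x and every 30 degrees from it
- bottle_yellow: round amber glass bottle with a yellow band round its shoulder, body 72 mm across, neck 49 mm, 126 mm tall; origin at the centre of its base, z up. It sits fast in the steel carrier (98 x 284 mm, top rail 49 mm up) and neither turns nor lifts.
- mouth_yellow (a point): centre of the top face of that bottle's mouth flange (53 mm across, bore 37 mm), on its axis; the yellow cover belongs here. The cream instrument to the left of the bottles is 167 mm tall, the black box to their right 112 mm.
- stopper_yellow: white tapered stopper in the yellow bottle, 69 mm long; origin at its foot, z along its axis to the head. Taper 33 mm across over z 18-34, collar 43 mm at z 35-40, flat grip plate 36 (along x) x 13 (along y) at z 40-69. Seated, the foot is 32 mm below the mouth. Wedged: no pull moves it until it has been turned 0.7 rad or more, either way, against 0.2 N m; then it lifts out freely.
- stopper_yellow_mid (a point): point on the axis of the yellow bottle's stopper, 34 mm from its foot, half way along it
- cover_yellow: yellow flat twelve-sided silicone cover, both faces alike, 62 mm across its facets, 12 mm thick, about 60 g; origin at its centre, z along its axis (level when it stands on edge, upright when it lies flat), facets square to x and every 30 degrees from it
- tray: open steel tray, loose, 0.5 kg, 170 (its x) x 120 (its y) x 28 mm, walls and floor 3 mm; origin at the centre of its underside. The capped tubes to its right stand 116 mm tall.
- beaker: clear plastic 100 ml beaker, 69 mm across, 85 mm tall, empty, a bystander; origin at the centre of its base
- timer: white bench timer, 64 x 64 x 16 mm, lying flat, a bystander; origin at the centre of its underside
- marker: blue and white marker pen, 135 mm, lying, a bystander; origin at the middle of its underside

How it is judged (in metres and radians):
At the end, for the whole second after the job is handed in: Every cover rests level (0.1 rad) on the flange of the bottle with its colour, within 12 mm of the mouth's centre (height within 4 mm); every stopper rests with its middle between the tray's walls, under 60 mm above the tray's underside; the tray stands level on the worktop (horizontal distance between cover_red and mouth_red below 0.012 m and z of cover_red in the frame of mouth_red between 0.002 and 0.01 m and angle between the z axis of cover_red and the z axis of bottle_red, either way round below 0.1 rad and linear speed of each of cover_red, stopper_red, cover_blue, stopper_blue, cover_yellow, stopper_yellow below 0.02 m/s and x of stopper_red_mid in the frame of tray between -0.083 and 0.083 m and y of stopper_red_mid in the frame of tray between -0.058 and 0.058 m and z of each of stopper_red_mid, stopper_blue_mid, stopper_yellow_mid in the frame of tray below 0.06 m and horizontal distance between cover_blue and mouth_blue below 0.012 m and z of cover_blue in the frame of mouth_blue between 0.002 and 0.01 m and angle between the z axis of cover_blue and the z axis of bottle_blue, either way round below 0.1 rad and x of stopper_blue_mid in the frame of tray between -0.083 and 0.083 m and y of stopper_blue_mid in the frame of tray between -0.058 and 0.058 m and horizontal distance between cover_yellow and mouth_yellow below 0.012 m and z of cover_yellow in the frame of mouth_yellow between 0.002 and 0.01 m and angle between the z axis of cover_yellow and the z axis of bottle_yellow, either way round below 0.1 rad and x of stopper_yellow_mid in the frame of tray between -0.083 and 0.083 m and y of stopper_yellow_mid in the frame of tray between -0.058 and 0.058 m and angle between tray's own z axis and vertical below 0.1 rad and height (world z) of tray below 0.02 m); the robot touches nothing.
It fails at once if the beaker is moved more than 4 cm (distance of beaker from where it was at the start of the episode above 0.04 m).
It fails at once if the timer is moved more than 4 cm (distance of timer from where it was at the start of the episode above 0.04 m).
It fails at once if the marker is moved more than 4 cm (distance of marker from where it was at the start of the episode above 0.04 m).
It fails at once if the beaker is tipped over (angle between beaker's own z axis and vertical above 0.6 rad).
Of stopper_red, stopper_blue, stopper_yellow only 2 to 3 are there at a start; the rules pass over those that are not, and their reading is None.
At some moment in a run one of tray may be knocked a few centimetres aside while the robot is not near it.
Once in a run the grip may slacken for a moment while it holds something.
It also fails if it takes over 210 s, if anything falls off the work surface, if the arm or the gripper's body presses on something with over 40 N, if the wrist force passes 120 N, or if a joint passes its speed limit or range.

## Working session

There is one attempt and no reset: what is moved stays moved. The work goes in short steps, Python scripts to look and compute and a shell command to move; the robot and the scene stay as the last step left them, time stands still between calls to the robot, and variables do not carry over. Pictures are saved under pics/ and viewed, at most 14 in all, crops included, and the job is handed in when it is done.

```bash
mkdir -p pics; cat > h.py <<'E'
import numpy as np, cv2
from scipy.spatial.transform import Rotation as Rn
from station import arm
def snap(n,f=None):
    c=arm.read_camera(n)
    c['pixels']=np.array(c['pixels'],np.uint8)
    if f: cv2.imwrite('pics/'+f,c['pixels'])
    return c
def ray(c,u,v):
    K=np.array(c['intrinsics']);R=cv2.Rodrigues(np.array(c['rvec'],float))[0];t=np.array(c['tvec'],float).ravel()
    d=R.T@np.linalg.inv(K)@np.array([u,v,1.]);return -R.T@t,d
def onz(c,u,v,z):
    o,d=ray(c,u,v);return o+d*(z-o[2])/d[2]
def proj(c,p):
    return cv2.projectPoints(np.array(p,float).reshape(-1,1,3),np.array(c['rvec'],float),np.array(c['tvec'],float),np.array(c['intrinsics'],float),None)[0].reshape(-1,2)
def wray(c,s,u,v):
    K=np.array(c['intrinsics']);M=np.array(c['mount'])
    x=(u-K[0,2]);y=(v-K[1,2]);r=np.hypot(x,y);th=r/K[0,0]
    d=np.array([np.sin(th)*x/max(r,1e-9),np.sin(th)*y/max(r,1e-9),np.cos(th)])
    R=Rn.from_euler('xyz',s['tcp_rot']).as_matrix();p=np.array(s['ee_pos'])
    return p+R@M[:3,3], R@M[:3,:3]@d
def wonz(c,s,u,v,z):
    o,d=wray(c,s,u,v);return o+d*(z-o[2])/d[2]
def tool(s,dw):
    return Rn.from_euler('xyz',s['tcp_rot']).as_matrix().T@np.array(dw)/1000
E
python3 - <<'E'
from h import *
s=arm.state();print(s)
for n in('scene','side','wrist'):
    c=snap(n,n+'0.png')
    print(n,np.round(c['intrinsics'],1).tolist(),c.get('rvec'),c.get('tvec'),c.get('mount'))
    if n!='wrist': print(ray(c,256,192))
E
```

```text
{'time_s': 0.0, 'joints': array([-0.10258571,  0.43521712,  0.02495601,  1.57407266, -0.01160718,
        1.13398031, -0.07512573]), 'joint_velocities': array([ 0.00032143,  0.00039025, -0.00075002, -0.00094109,  0.00045794,
       -0.00024485,  0.00032219]), 'joint_torque': array([ 3.89017032e-04, -6.67853522e+01,  9.84863900e-01, -3.14464223e+01,
       -6.05165795e-02,  4.27553023e-02,  1.12382318e-04]), 'ee_pos': array([ 6.24460037e+02, -5.62954191e-02,  1.95457895e+02]), 'tcp_rot': array([-3.14006537e+00,  1.25994671e-04,  1.57069920e+00]), 'wrist_force': array([-0.20962642, -0.325151  , -0.0892056 ]), 'ft_torque': array([-0.03172106,  0.016288  , -0.02228647]), 'grasp_force': 0.0, 'opening': 91.88200693009335}
scene [[487.5, 0.0, 255.6], [0.0, 487.5, 191.1], [0.0, 0.0, 1.0]] [ 1.12623025 -2.21213261  1.15966624] [ 295.77902793  341.61173674 1249.75636829] None
(array([-474.68657522,  743.51923147,  993.94496823]), array([ 0.64845626, -0.49555346, -0.57787149]))
side [[379.7, 0.0, 257.0], [0.0, 379.7, 206.2], [0.0, 0.0, 1.0]] [ 2.24425698 -0.29666462  0.12733493] [-523.23036128  184.86625906 1342.46193182] None
(array([  279.92060281, -1023.41962255,   992.172523  ]), array([ 0.19530897,  0.7707457 , -0.60762104]))
wrist [[297.3, 0.0, 262.2], [0.0, 297.3, 196.8], [0.0, 0.0, 1.0]] None None [[-4.09707226e-04 -9.60810763e-01 -2.77204817e-01  7.47145671e+01]
 [ 9.99999821e-01 -5.14559241e-04  3.05503006e-04  1.99802059e-01]
 [-4.36168876e-04 -2.77204642e-01  9.60810802e-01 -1.88499873e+02]
 [ 0.00000000e+00  0.00000000e+00  0.00000000e+00  1.00000000e+00]]
```

View pics/scene0.png

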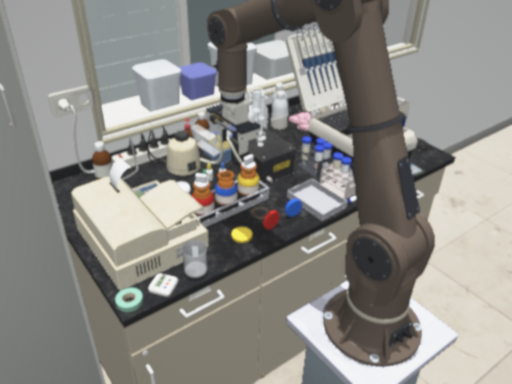

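View pics/side0.png

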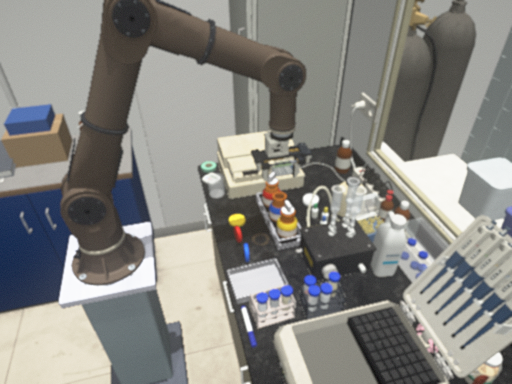

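View pics/wrist0.png

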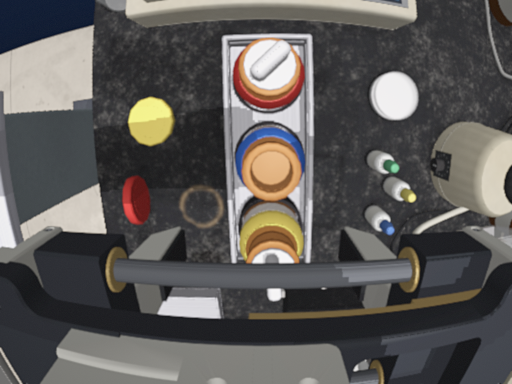

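```bash
python3 - <<'E'
from h import *
s=arm.state();c=snap('wrist');sc=snap('scene');sd=snap('side')
for n,u,v,z in [('carrier',225,37,49),('carrier',312,37,49),('redmouth',268,70,126),('redstop',270,61,163),('bluemouth',271,169,126),('yelmouth',272,255,126),('yelstop',273,270,163),('yelcov',151,121,12),('redcov',136,200,31)]:
    print(n,np.round(wonz(c,s,u,v,z),0))
def mask(c,col,roi):
    h=cv2.cvtColor(c['pixels'],cv2.COLOR_BGR2HSV)
    H={'r':[(0,8),(172,180)],'y':[(22,34)],'b':[(100,125)]}[col]
    m=sum(((h[...,0]>=a)&(h[...,0]<=b)) for a,b in H)>0
    m&=(h[...,1]>130)&(h[...,2]>90)
    k=np.zeros_like(m);x0,x1,y0,y1=roi;k[y0:y1,x0:x1]=1
    v,u=np.nonzero(m&k);return u,v
rs={'y':[(225,260,222,250),(222,252,208,228)],'r':[(258,285,205,235),(230,246,222,242)],'b':[(282,305,195,220),(240,256,240,262)]}
for k,(a,b) in rs.items():
    for cc,r in((sc,a),(sd,b)):
        u,v=mask(cc,k,r);print(k,len(u),u.min(),u.max(),v.min(),v.max(),'ctr',np.round(onz(cc,u.mean(),v.mean(),12 if k=='y' else 31)))
for n,cc,u,v,z in [('tray',sc,288,190,28),('tray',sc,315,177,28),('tray',sc,351,203,28),('tray',sc,321,218,28),('tray',sd,227,269,28),('tray',sd,277,258,28),('beaker',sc,195,265,40),('timer',sc,163,285,16),('marker',sd,248,325,10),('tube',sd,261,297,116),('tube',sd,290,289,116)]:
    print(n,np.round(onz(cc,u,v,z)))
E
```

```text
carrier [583. 164.  49.]
carrier [681. 164.  49.]
redmouth [630. 112. 126.]
redstop [631. 114. 163.]
bluemouth [633.  26. 126.]
yelmouth [634. -59. 126.]
yelstop [634. -54. 163.]
yelcov [480.  70.  12.]
redcov [458. -32.  31.]
y 292 231 252 226 242 ctr [472.  73.  12.]
y 189 228 245 213 226 ctr [478.  71.  12.]
r 231 263 278 210 228 ctr [460. -32.  31.]
r 104 234 242 226 241 ctr [462. -27.  31.]
b 239 285 301 199 216 ctr [ 467. -130.   31.]
b 81 243 248 243 260 ctr [ 470. -122.   31.]
tray [ 555. -182.   28.]
tray [ 562. -314.   28.]
tray [ 376. -307.   28.]
tray [ 374. -169.   28.]
tray [ 390. -182.   28.]
tray [ 565. -179.   28.]
beaker [411. 274.  40.]
timer [417. 373.  16.]
marker [ 409. -395.   10.]
tube [ 452. -386.  116.]
tube [ 539. -380.  116.]
```

```bash
python3 -m pendant '[[[0,-0.035,-0.199,0,0,0,0],[0,-0.035,-0.199,0,0,0,0],[0,-0.035,-0.199,0,0,0,0],[0,-0.035,-0.199,0,0,0,0],[0,-0.035,-0.199,0,0,0,0]]]'; python3 - <<'E'
from h import *
s=arm.state();c=snap('wrist','w1.png');print(s['ee_pos'],s['tcp_rot'])
E
```

```text
time_s: 0.92
ee_pos: [426.2, -35.1, 196.8]
tcp_rot: [3.14, -0.0, 1.57]
wrist_force: [0.4, 1.0, -0.0]
opening: 46.4
grasp_force: 0.0
[426.17679811 -35.1114997  196.81623772] [ 3.14003263e+00 -1.04537560e-04  1.57033131e+00]
```

View pics/w1.png

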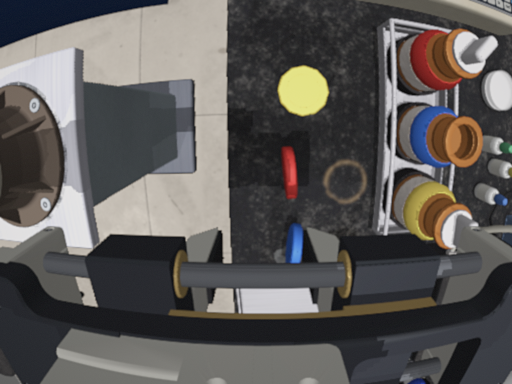

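```bash
python3 - <<'E'
from h import *
s=arm.state();c=snap('wrist')
for n,u,v,z in [('edge',229,120,0),('yel',303,91,12),('redL',281,172,31),('redR',299,172,31),('redtop',289,150,31),('redbot',293,198,31),('blue',294,225,62),('bR',302,244,31)]: print(n,np.round(wonz(c,s,u,v,z)))
E
```

```text
edge [385.  32.   0.]
yel [479.  69.  12.]
redL [451. -31.  31.]
redR [473. -31.  31.]
redtop [460.  -4.  31.]
redbot [466. -64.  31.]
blue [465. -88.  62.]
bR [ 480. -127.   31.]
```

```bash
python3 -m pendant '[[[0,0.002,-0.004,0.100,0,0,0],[0,0.002,-0.004,0.148,0,0,0],[0,0.002,-0.004,0.151,0,0,0],[0,0.002,-0.004,0.151,0,0,0],[0,0.002,-0.004,0.151,0,0,0]]]'
python3 -m pendant '[[[0,0,0.012,0,0,0,0],[0,0,0.024,0,0,0,0],[0,0,0.034,0,0,0,0],[0,0,0.046,0,0,0,0],[0,0,0.046,0,0,0,0]]]'
python3 -m pendant '[[[0,0,-0.04,-0.05,0,0,0],[0,0,-0.052,-0.10,0,0,0],[0,-0.091,-0.052,-0.08,0,0,0],[0,-0.091,-0.052,-0.08,0,0,0],[0,-0.091,-0.052,0,0,0,0]]]'
python3 -m pendant '[[[0,0,0.01,0,0,0,0],[0,0,0.022,0,0,0,0],[0,0,0.034,0,0,0,0],[0,0,0.048,0,0,0,0],[0,0,0.062,0,0,0,0]]]'
python3 -m pendant '[[[100,0,-0.02,-0.06,0,0,0],[100,0,-0.02,-0.12,0,0,0],[100,0.05,-0.02,-0.18,0,0,0],[100,0.11,-0.02,-0.2,0,0,0],[100,0.11,-0.02,-0.2,0,0,0]]]'
python3 - <<'E'
from h import *
s=arm.state();c=snap('wrist','w2.png');print(s['ee_pos'],s['tcp_rot'])
E
```

```text
time_s: 1.65
ee_pos: [423.6, -32.8, 45.9]
tcp_rot: [3.14, -0.0, 1.571]
wrist_force: [0.3, 0.1, 0.5]
opening: 0.7
grasp_force: 0.0
time_s: 2.28
ee_pos: [469.2, -33.0, 45.3]
tcp_rot: [3.141, -0.0, 1.571]
wrist_force: [-0.4, 0.2, -0.6]
opening: 0.7
grasp_force: 0.0
time_s: 2.9
ee_pos: [419.4, -127.3, 64.7]
tcp_rot: [3.133, 0.002, 1.566]
wrist_force: [1.0, 0.3, -1.3]
opening: 0.5
grasp_force: 0.0
time_s: 3.52
ee_pos: [479.6, -123.9, 63.5]
tcp_rot: [3.14, 0.0, 1.571]
wrist_force: [-1.1, -0.2, 0.0]
opening: 0.4
grasp_force: 0.0
time_s: 4.15
ee_pos: [459.3, -10.0, 265.2]
tcp_rot: [3.138, -0.001, 1.576]
wrist_force: [-0.0, -0.1, -0.6]
opening: 45.9
grasp_force: 0.0
[459.29146854  -9.95736612 265.17644377] [ 3.13762205e+00 -1.47527846e-03  1.57610359e+00]
```

View pics/w2.png

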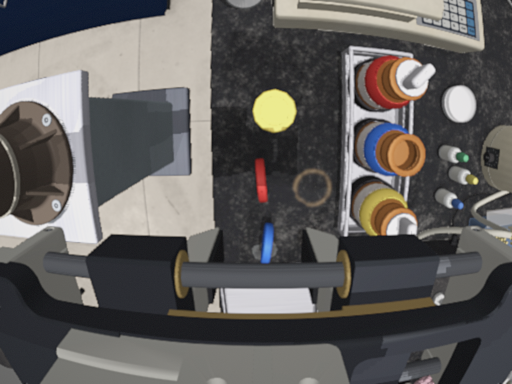

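```bash
python3 - <<'E'
from h import *
s=arm.state();c=snap('wrist');print(s['ee_pos'])
h=cv2.cvtColor(c['pixels'],cv2.COLOR_BGR2HSV)
for n,H,z,(x0,x1,y0,y1) in [('y',(22,34),12,(240,310,80,140)),('r',(172,188),31,(245,280,145,210)),('b',(100,125),31,(255,285,215,265))]:
    hh=(h[...,0].astype(int)+(180 if n=='r' else 0)); hh=np.where((n=='r')&(hh>200),hh-180,hh)
    m=(hh>=H[0])&(hh<=H[1])&(h[...,1]>130)&(h[...,2]>80)
    k=np.zeros_like(m);k[y0:y1,x0:x1]=1;v,u=np.nonzero(m&k)
    print(n,len(u),u.min(),u.max(),v.min(),v.max(),np.round(wonz(c,s,u.mean(),v.mean(),z)), np.round(wonz(c,s,u.min(),v.mean(),z)),np.round(wonz(c,s,u.max(),v.mean(),z)),'topedge62',np.round(wonz(c,s,u.mean(),v.min(),31)))
E
```

```text
[459.0825327  -10.12687986 264.71255776]
y 115 253 295 88 132 [473.  65.  12.] [446.  65.  12.] [508.  66.  12.] topedge62 [472. 101.  31.]
r 434 255 267 158 202 [458. -32.  31.] [450. -32.  31.] [467. -32.  31.] topedge62 [458.   1.  31.]
b 401 261 273 223 263 [ 468. -132.   31.] [ 459. -132.   31.] [ 478. -132.   31.] topedge62 [468. -98.  31.]
```

```bash
python3 -m pendant '[[[0,-0.023,-0.034,0.06,0,0,0],[0,-0.023,-0.034,0.12,0,0,0],[0,-0.023,-0.034,0.18,0,0,0],[0,-0.023,-0.034,0.220,0,0,0],[0,-0.023,-0.034,0.220,0,0,0]]]'
python3 -m pendant '[[[0,0,0.0,0,0,0,0],[0,0,0.01,0,0,0,0],[0,0,0.025,0,0,0,0],[0,0,0.04,0,0,0,0],[0,0,0.045,0,0,0,0]]]'
python3 - <<'E'
from h import *
a=snap('scene')['pixels'][170:270,210:330];b=snap('side')['pixels'][190:290,190:310];
cv2.imwrite('pics/p1.png',np.hstack([cv2.resize(a,(396,330)),cv2.resize(b,(396,330))]))
E
```

```text
time_s: 4.88
ee_pos: [420.7, -38.7, 40.0]
tcp_rot: [-3.134, 0.001, 1.569]
wrist_force: [-0.1, 0.5, 0.5]
opening: 13.1
grasp_force: 0.0
time_s: 5.5
ee_pos: [470.9, -36.9, 43.0]
tcp_rot: [3.14, -0.0, 1.571]
wrist_force: [-0.2, -0.4, 0.6]
opening: 0.2
grasp_force: 0.0
```

View pics/p1.png

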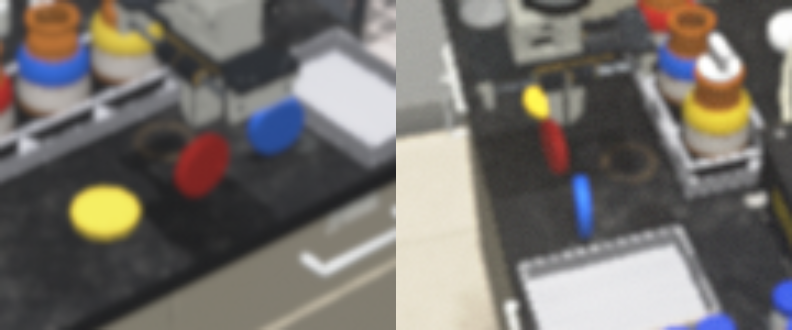

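```bash
python3 - <<'E'
from h import *
s=arm.state();a=snap('scene');b=snap('side');p=np.array(s['ee_pos']);print(s['opening'],p)
for n,c in(('sc',a),('sd',b)): print(n,proj(c,[p,p+[0,0,19],p+[0,0,66],[460,-32,62],[460,-32,0]]).round())
cv2.imwrite('pics/p2.png',np.hstack([a['pixels'][120:270,180:330],b['pixels'][130:280,170:320]])[::1].repeat(2,0).repeat(2,1))
E
```

```text
0.9003562649568312 [469.68437004 -36.94253047  42.67905188]
sc [[270. 214.]
 [270. 209.]
 [271. 197.]
 [271. 211.]
 [270. 227.]]
sd [[240. 232.]
 [240. 228.]
 [240. 219.]
 [237. 228.]
 [238. 240.]]
```

View pics/p2.png

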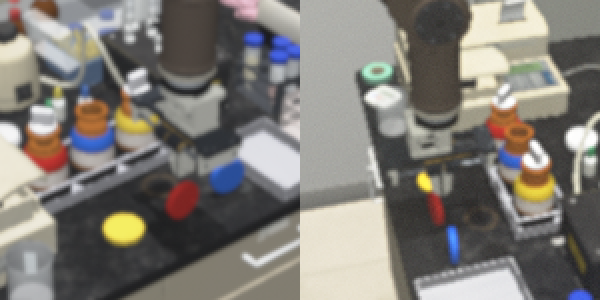

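```bash
cat > blob.py <<'E'
from h import *
def blob(c,n,roi):
    h=cv2.cvtColor(c['pixels'],cv2.COLOR_BGR2HSV);hh=h[...,0].astype(int)
    m={'r':(hh<8)|(hh>172),'y':(hh>21)&(hh<35),'b':(hh>99)&(hh<126)}[n]&(h[...,1]>120)&(h[...,2]>70)
    x0,x1,y0,y1=roi;k=np.zeros_like(m);k[y0:y1,x0:x1]=1;v,u=np.nonzero(m&k)
    return (len(u),u.min(),u.max(),v.min(),v.max()) if len(u) else 0
if __name__=='__main__':
    s=arm.state();a=snap('scene');b=snap('side')
    print(s['ee_pos'].round(),s['wrist_force'].round(1),'red',blob(a,'r',(255,295,200,240)),blob(b,'r',(226,262,218,250)),'blue',blob(a,'b',(280,325,190,225)),blob(b,'b',(235,265,238,268)))
E
python3 blob.py
python3 -m pendant '[[[0,0,-0.008,0,0,0,0],[0,0,-0.015,0,0,0,0]]]' >/dev/null;python3 blob.py
python3 -m pendant '[[[0,0,-0.008,0,0,0,0],[0,0,-0.015,0,0,0,0]]]' >/dev/null;python3 blob.py
python3 -m pendant '[[[0,0,-0.008,0,0,0,0],[0,0,-0.015,0,0,0,0]]]' >/dev/null;python3 blob.py
```

```text
[468. -37.  43.] [-0.   0.4 -0.1] red (242, np.int64(263), np.int64(278), np.int64(210), np.int64(229)) (93, np.int64(234), np.int64(241), np.int64(227), np.int64(241)) blue (196, np.int64(285), np.int64(301), np.int64(201), np.int64(216)) (99, np.int64(243), np.int64(249), np.int64(242), np.int64(261))
[453. -37.  43.] [-0.3  0.6  0.2] red (237, np.int64(263), np.int64(278), np.int64(211), np.int64(229)) (84, np.int64(234), np.int64(241), np.int64(228), np.int64(241)) blue (126, np.int64(286), np.int64(301), np.int64(204), np.int64(216)) (97, np.int64(243), np.int64(249), np.int64(243), np.int64(261))
[438. -37.  43.] [0.  0.1 0.5] red (230, np.int64(262), np.int64(278), np.int64(211), np.int64(229)) (92, np.int64(234), np.int64(241), np.int64(227), np.int64(241)) blue (64, np.int64(287), np.int64(300), np.int64(208), np.int64(216)) (96, np.int64(243), np.int64(249), np.int64(243), np.int64(261))
[423. -37.  43.] [ 0.8 -0.3 -0.2] red (229, np.int64(262), np.int64(278), np.int64(210), np.int64(229)) (101, np.int64(234), np.int64(242), np.int64(226), np.int64(242)) blue (5, np.int64(287), np.int64(288), np.int64(212), np.int64(215)) (94, np.int64(243), np.int64(249), np.int64(243), np.int64(261))
```

```bash
python3 -m pendant '[[[0,0,0,0.015,0,0,0],[0,0,0,0.03,0,0,0],[0,0,0,0.035,0,0,0],[0,0,0,0.035,0,0,0]]]' 
python3 -m pendant '[[[0,0,0,0.003,0,0,0],[0,0,0,0.003,0,0,0]]]'|sed -n '2p;4p'
python3 - <<'E'
from h import *
s=arm.state();a=snap('scene');b=snap('side');p=np.array(s['ee_pos']);print(s['opening'],p,s['wrist_force'])
L=cv2.INTER_CUBIC
def crop(c,cx,cy):
    im=c['pixels'].copy();q=proj(c,[p,p+[0,0,66]])
    i=cv2.resize(im[cy-55:cy+55,cx-65:cx+65],(390,330),interpolation=L)
    for t in q: cv2.circle(i,(int((t[0]-cx+65+.5)*3),int((t[1]-cy+55+.5)*3)),3,(0,255,0),-1)
    return i
cv2.imwrite('pics/p3.png',np.hstack([crop(a,265,215),crop(b,235,225)]))
E
```

```text
time_s: 7.35
ee_pos: [423.9, -37.0, 7.6]
tcp_rot: [-3.141, 0.0, 1.571]
wrist_force: [0.4, 1.1, 0.9]
opening: 0.3
grasp_force: 0.0
ee_pos: [424.2, -37.0, 4.9]
wrist_force: [0.4, 0.3, -0.1]
0.7184064945409614 [424.16977449 -37.00596076   4.88548267] [ 0.42678914  0.26627982 -0.11327163]
```

View pics/p3.png

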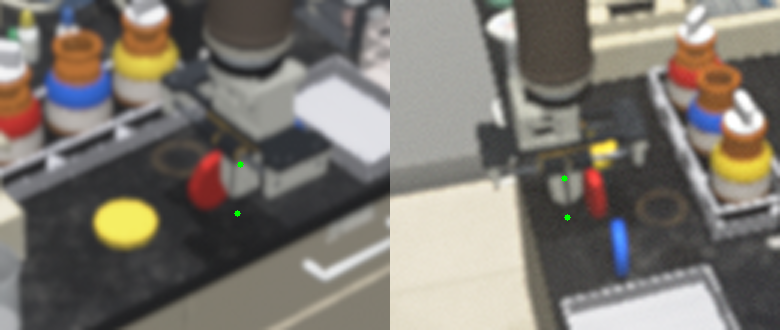

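```bash
for i in 1; do python3 -m pendant '[[[0,0,0,0.005,0,0,0],[0,0,0,0.010,0,0,0],[0,0,0,0.010,0,0,0]]]'|sed -n '2p;4p'
python3 -m pendant '[[[0,0,0,0.004,0,0,0],[0,0,0,0.004,0,0,0]]]'|sed -n '2p;4p'
python3 -m pendant '[[[0,0,0,0.003,0,0,0],[0,0,0,0.003,0,0,0]]]'|sed -n '2p;4p'
python3 -m pendant '[[[0,0,0,0.003,0,0,0],[0,0,0,0.003,0,0,0]]]'|sed -n '2p;4p';done
```

```text
ee_pos: [423.6, -37.0, -5.8]
wrist_force: [-0.5, 0.5, 0.2]
ee_pos: [423.9, -37.0, -9.5]
wrist_force: [-0.8, -1.2, -0.2]
ee_pos: [423.9, -37.0, -12.4]
wrist_force: [-0.5, -0.3, -0.8]
ee_pos: [423.9, -37.0, -15.4]
wrist_force: [-0.6, 0.2, 0.2]
```

```bash
python3 -m pendant '[[[0,0,0,0.002,0,0,0],[0,0,0,0.002,0,0,0]]]'|sed -n '2p;4p'
python3 -m pendant '[[[0,0,0,0.002,0,0,0],[0,0,0,0.002,0,0,0]]]'|sed -n '2p;4p'
python3 -m pendant '[[[0,0,0,0.0015,0,0,0],[0,0,0,0.0015,0,0,0]]]'|sed -n '2p;4p'
```

```text
ee_pos: [423.9, -37.0, -17.4]
wrist_force: [-0.2, -0.3, 1.2]
ee_pos: [423.9, -37.0, -19.4]
wrist_force: [0.8, 0.2, 0.1]
ee_pos: [424.0, -37.0, -20.8]
wrist_force: [-0.1, 0.7, 0.3]
```

```bash
python3 -m pendant '[[[0,0,0,0.0015,0,0,0],[0,0,0,0.0015,0,0,0]]]'|sed -n '2p;4p'
python3 -m pendant '[[[0,0,0,0.0015,0,0,0],[0,0,0,0.0015,0,0,0]]]'|sed -n '2p;4p'
python3 -m pendant '[[[0,0,0,0.0015,0,0,0],[0,0,0,0.0015,0,0,0]]]'|sed -n '2p;4p'
```

```text
ee_pos: [424.0, -37.0, -22.3]
wrist_force: [-0.3, -0.8, -0.2]
ee_pos: [423.9, -37.0, -23.9]
wrist_force: [-0.0, -0.6, -0.0]
ee_pos: [423.9, -37.0, -25.4]
wrist_force: [-0.4, -1.1, -0.5]
```

```bash
python3 -m pendant '[[[0,0,0,0.0015,0,0,0],[0,0,0,0.0015,0,0,0]]]'|sed -n '2p;4p'
python3 -m pendant '[[[0,0,0,0.0015,0,0,0],[0,0,0,0.0015,0,0,0]]]'|sed -n '2p;4p'
python3 -m pendant '[[[0,0,0,0.0015,0,0,0],[0,0,0,0.0015,0,0,0]]]'|sed -n '2p;4p'
python3 - <<'E'
from h import *
s=arm.state();a=snap('scene');b=snap('side');p=np.array(s['ee_pos']);print(p,s['wrist_force'])
L=cv2.INTER_CUBIC
def crop(c,cx,cy):
    im=c['pixels'].copy();q=proj(c,[[p[0],p[1],0],[p[0],p[1],20]])
    i=cv2.resize(im[cy-40:cy+40,cx-48:cx+48],(384,320),interpolation=L)
    for t in q: cv2.circle(i,(int((t[0]-cx+48+.5)*4),int((t[1]-cy+40+.5)*4)),2,(0,255,0),-1)
    return i
cv2.imwrite('pics/p4.png',np.hstack([crop(a,280,220),crop(b,230,230)]))
E
```

```text
ee_pos: [424.0, -37.0, -26.9]
wrist_force: [0.0, 0.4, 0.0]
ee_pos: [424.0, -37.0, -28.4]
wrist_force: [0.1, 1.0, 0.4]
ee_pos: [424.0, -37.0, -29.8]
wrist_force: [-0.7, 0.9, -0.3]
[423.99563676 -37.01381256 -29.83288688] [-0.67064696  0.89594902 -0.31703268]
```

View pics/p4.png

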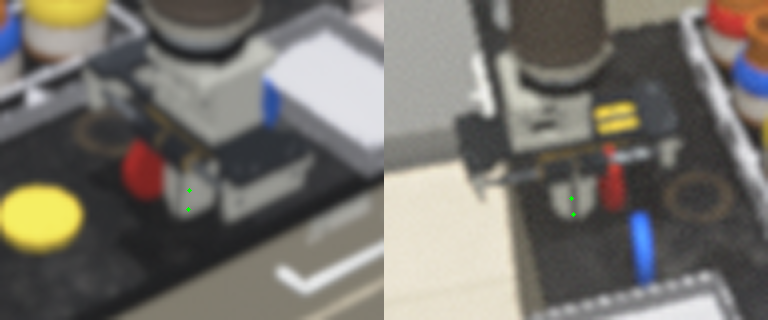

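```bash
python3 -m pendant '[[[0,0,0,0.0015,0,0,0],[0,0,0,0.0015,0,0,0]]]'|sed -n '2p;4p'
python3 -m pendant '[[[0,0,0,0.0015,0,0,0],[0,0,0,0.0015,0,0,0]]]'|sed -n '2p;4p'; python3 blob.py
```

```text
ee_pos: [424.2, -37.0, -30.3]
wrist_force: [-5.2, -0.3, 22.9]
ee_pos: [424.3, -37.0, -30.5]
wrist_force: [-12.2, 1.2, 55.0]
[424. -37. -31.] [-12.2   1.2  55. ] red (118, np.int64(262), np.int64(272), np.int64(215), np.int64(229)) (60, np.int64(236), np.int64(241), np.int64(226), np.int64(242)) blue (30, np.int64(298), np.int64(301), np.int64(201), np.int64(211)) (92, np.int64(243), np.int64(249), np.int64(242), np.int64(260))
```

```bash
python3 -m pendant '[[[0,0,-0.003,-0.02,0,0,0],[0,0.004,-0.003,-0.05,0,0,0],[0,0.004,-0.003,-0.05,0,0,0]]]'|sed -n '2p;4p'
python3 -m pendant '[[[0,0,0.012,0,0,0,0],[0,0,0.024,0,0,0,0],[0,0,0.036,0,0,0,0],[0,0,0.048,0,0,0,0],[0,0,0.052,0,0,0,0]]]'|sed -n '2p;4p'; python3 blob.py; python3 -c "
from h import *
print(arm.grasp_offset)"
```

```text
ee_pos: [422.5, -32.7, 18.8]
wrist_force: [0.6, -0.6, -0.0]
ee_pos: [474.0, -33.0, 17.0]
wrist_force: [1.0, -0.2, 0.5]
[474. -33.  17.] [ 1.  -0.2  0.5] red (241, np.int64(255), np.int64(272), np.int64(212), np.int64(228)) (195, np.int64(239), np.int64(256), np.int64(229), np.int64(242)) blue (119, np.int64(286), np.int64(301), np.int64(202), np.int64(216)) (89, np.int64(243), np.int64(249), np.int64(243), np.int64(260))
18.8
```

```bash
python3 -m pendant '[[[0,0,-0.02,-0.06,0,0,0],[0,-0.03,-0.052,-0.07,0,0,0],[0,-0.094,-0.052,-0.07,0,0,0],[0,-0.094,-0.052,-0.07,0,0,0],[0,-0.094,-0.052,-0.05,0,0,0]]]'|sed -n '2p;4p'
python3 -m pendant '[[[0,0,0,0.049,0,0,0],[0,0,0,0.049,0,0,0],[0,0,0,0.049,0,0,0]]]'|sed -n '2p;4p'
python3 -m pendant '[[[0,0,0.012,0,0,0,0],[0,0,0.024,0,0,0,0],[0,0,0.036,0,0,0,0],[0,0,0.050,0,0,0,0],[0,0,0.062,0,0,0,0]]]'|sed -n '2p;4p'
python3 -m pendant '[[[80,0,0.03,-0.06,0,0,0],[80,0.05,0.06,-0.12,0,0,0],[80,0.10,0.06,-0.18,0,0,0],[80,0.14,0.06,-0.22,0,0,0],[80,0.14,0.06,-0.22,0,0,0]]]'|sed -n '2p;4p'
python3 blob.py
python3 -c "
from h import *
s=arm.state();print(s['ee_pos'],s['tcp_rot']);snap('wrist','w3.png');snap('side','s3.png');snap('scene','sc3.png')"
```

```text
ee_pos: [421.7, -127.6, 67.9]
wrist_force: [0.4, 0.3, 0.4]
ee_pos: [421.1, -126.6, 19.1]
wrist_force: [-0.0, -0.6, -0.1]
ee_pos: [484.2, -127.0, 18.2]
wrist_force: [-0.5, -0.5, -0.2]
ee_pos: [544.2, 16.0, 240.9]
wrist_force: [0.4, -0.5, -1.4]
[544.  16. 241.] [ 0.4 -0.5 -1.4] red (252, np.int64(255), np.int64(272), np.int64(212), np.int64(228)) (221, np.int64(238), np.int64(256), np.int64(228), np.int64(242)) blue (213, np.int64(280), np.int64(296), np.int64(199), np.int64(214)) (165, np.int64(248), np.int64(264), np.int64(248), np.int64(259))
[544.93206484  16.80181349 241.16462901] [ 3.13670397e+00 -1.98698105e-03  1.57549139e+00]
```

View pics/w3.png

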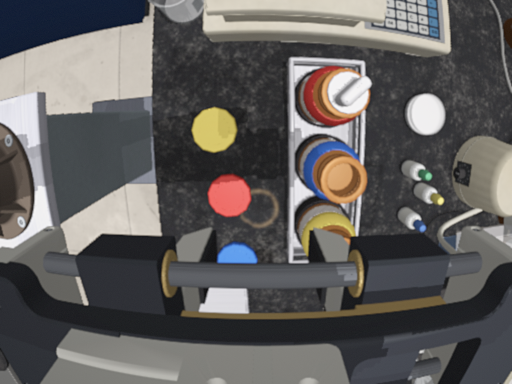

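```bash
cat > meas.py <<'E'
from h import *
DZ=0
def wm(c,n,roi,vmin=70):
    h=cv2.cvtColor(c['pixels'],cv2.COLOR_BGR2HSV);hh=h[...,0].astype(int)
    m={'r':(hh<6)|(hh>172),'y':(hh>21)&(hh<35),'b':(hh>99)&(hh<126)}[n]&(h[...,1]>110)&(h[...,2]>vmin)
    x0,x1,y0,y1=roi;k=np.zeros_like(m);k[y0:y1,x0:x1]=1;m=(m&k).astype(np.uint8)
    cs=cv2.findContours(m,cv2.RETR_EXTERNAL,cv2.CHAIN_APPROX_NONE)[0]
    return max(cs,key=cv2.contourArea)[:,0,:] if cs else None
def circ(P):
    A=np.c_[P[:,:2],np.ones(len(P))];x=np.linalg.lstsq(A,(P[:,:2]**2).sum(1),rcond=None)[0]
    return x[:2]/2,np.sqrt(x[2]+(x[:2]**2).sum()/4)
E
python3 - <<'E'
from meas import *
s=arm.state();c=snap('wrist');a=snap('scene');b=snap('side')
for dz in(0,30):
    s2=dict(s);s2['ee_pos']=np.array(s['ee_pos'])+[0,0,dz]
    for n,roi in(('y',(185,245,100,160)),('r',(200,255,168,222)),('b',(210,262,238,262))):
        k=wm(c,n,roi);P=np.array([wonz(c,s2,u,v,12) for u,v in k]);print(dz,n,circ(P))
    print('carrier',[np.round(wonz(c,s2,u,v,49)) for u,v in((289,59),(365,59))])
for n,ra,rb in(('y',(225,262,218,252),(222,252,206,230)),('r',(250,280,205,235),(232,260,222,248)),('b',(275,305,192,222),(242,270,240,266))):
    for q,cc,r in(('sc',a,ra),('sd',b,rb)):
        k=wm(cc,n,r);P=np.array([onz(cc,u,v,12) for u,v in k]);print(n,q,circ(P),(P.min(0)+P.max(0))/2)
E
```

```text
0 y (array([477.88930963,  69.85703396]), np.float64(32.018601820695324))
0 r (array([497.75327018, -26.77229865]), np.float64(32.2224239708037))
0 b (array([ 507.19051328, -124.31068787]), np.float64(25.944120633831453))
carrier [array([576., 157.,  49.]), array([676., 163.,  49.])]
30 y (array([473.158539  ,  68.62283822]), np.float64(34.340112808933576))
30 r (array([494.46273742, -35.01261098]), np.float64(34.558713098439725))
30 b (array([ 504.58422849, -139.623028  ]), np.float64(27.82520093423849))
carrier [array([579., 162.,  49.]), array([686., 169.,  49.])]
y sc (array([472.02546887,  72.83810653]), np.float64(37.38953875837334)) [471.73924431  73.38988884  12.        ]
y sd (array([476.99576996,  68.48457191]), np.float64(36.17693274110632)) [477.94974751  69.31804573  12.        ]
r sc (array([492.6140841 , -23.44551837]), np.float64(37.5494454357146)) [493.53665397 -24.44170104  12.        ]
r sd (array([497.56155616, -27.5295539 ]), np.float64(35.291696087490564)) [497.51815796 -27.86747775  12.        ]
b sc (array([ 502.1873026, -131.982771 ]), np.float64(37.710166543818424)) [ 502.43692553 -130.25663704   12.        ]
b sd (array([ 507.59775363, -128.63809231]), np.float64(30.20003954131287)) [ 506.72872775 -128.33289907   12.        ]
```

```bash
python3 -m pendant '[[[60,0.05,0.05,-0.03,0,0,0],[60,0.095,0.086,-0.04,0,0,0],[60,0.095,0.086,-0.04,0,0,0],[60,0.095,0.086,-0.04,0,0,0]]]'|sed -n '2,3p'
python3 - <<'E'
from meas import *
s=arm.state();c=snap('wrist','w4.png');print(s['ee_pos'],s['tcp_rot'])
h=cv2.cvtColor(c['pixels'],cv2.COLOR_BGR2HSV)
m=((h[...,1]<40)&(h[...,2]>150)).astype(np.uint8)
k=np.zeros_like(m);k[120:260,210:320]=1;m&=k
n,l,st,ct=cv2.connectedComponentsWithStats(m)
for i in range(1,n):
    if st[i,4]>30: print(st[i],ct[i])
# orange
hh=h[...,0];m=((hh>7)&(hh<18)&(h[...,1]>120)).astype(np.uint8)
n,l,st,ct=cv2.connectedComponentsWithStats(m)
for i in range(1,n):
    if st[i,4]>100: print('or',st[i],ct[i])
E
```

```text
ee_pos: [628.9, 107.5, 277.0]
tcp_rot: [-3.14, 0.001, 1.571]
[628.92509288 107.48938078 276.97710278] [-3.13980780e+00  9.32864894e-04  1.57061174e+00]
[ 228  124   71  136 3204] [260.278402   177.22846442]
[277 167  16  42 295] [287.43728814 188.13559322]
[286 230   7  30 111] [289.27927928 245.22522523]
or [490  47  22  41 736] [501.72282609  66.55027174]
or [464  55  16  33 191] [468.73298429  71.45026178]
or [241 144  46  44 465] [263.22795699 157.36989247]
or [ 245  215   40   49 1604] [264.80735661 238.68952618]
or [247 289  40  23 298] [266.38590604 294.85234899]
```

View pics/w4.png

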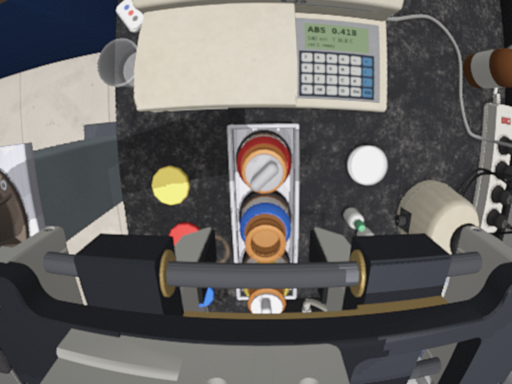

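```bash
python3 - <<'E'
from meas import *
s=arm.state();c=snap('wrist')
for z in(163,168):
  A=wonz(c,s,252,184,z);B=wonz(c,s,277,163,z);print(z,A.round(1),B.round(1),(A+B)/2,np.linalg.norm(A-B),np.degrees(np.arctan2(*(B-A)[[1,0]])))
g=c['pixels'][150:200,240:295]
h=cv2.cvtColor(c['pixels'],cv2.COLOR_BGR2HSV);hh=h[...,0]
for nm,roi in(('red',(235,295,135,195)),('blue',(235,295,205,262))):
    m=((hh>7)&(hh<20)&(h[...,1]>110)&(h[...,2]>90)).astype(np.uint8);k=np.zeros_like(m);x0,x1,y0,y1=roi;k[y0:y1,x0:x1]=1
    v,u=np.nonzero(m&k);print(nm,u.min(),u.max(),v.min(),v.max())
    for z in(126,130): print(z,[wonz(c,s,u.min(),v.mean(),z).round(1),wonz(c,s,u.max(),v.mean(),z).round(1)])
print([wonz(c,s,u,126,49).round(1) for u in(229,299)], wonz(c,s,265,297,49))
b=snap('side')
for z in(126,130): print('blue mouth side',onz(b,280,200,z).round(1))
cv2.imwrite('pics/w4c.png',np.hstack([cv2.resize(c['pixels'][130:210,225:305],(400,400),interpolation=2),cv2.resize(b['pixels'][160:240,255:335],(400,400),interpolation=2)]))
E
```

```text
163 [618.  107.5 163. ] [644.  129.8 163. ] [630.96578964 118.67991712 163.        ] 34.2308337643499 40.60691208734535
168 [618.2 108.8 168. ] [643.7 130.7 168. ] [630.93622185 119.71506331 168.        ] 33.66523992167178 40.60691208734528
red 241 287 143 192
126 [array([604.2, 128.2, 126. ]), array([657.3, 128.1, 126. ])]
130 [array([604.5, 128.8, 130. ]), array([657. , 128.7, 130. ])]
blue 246 285 214 261
126 [array([608.2,  29.8, 126. ]), array([656.9,  29.7, 126. ])]
130 [array([608.5,  31.6, 130. ]), array([656.6,  31.5, 130. ])]
[array([582.3, 163.4,  49. ]), array([680. , 163.3,  49. ])] [ 632.82425374 -115.66815483   49.        ]
blue mouth side [630.6   5.3 126. ]
blue mouth side [6.29e+02 6.00e-01 1.30e+02]
```

View pics/w4c.png

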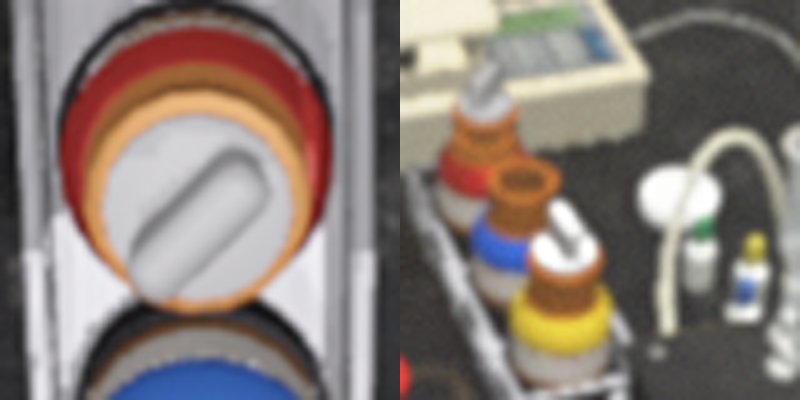

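```bash
python3 - <<'E'
from meas import *
s=arm.state();c=snap('wrist');b=snap('side')
for z in (126,130): print('redflange',wonz(c,s,264.5,170.2,z).round(1),'collar',wonz(c,s,265.1,171.4,z+8).round(1),'plate',wonz(c,s,265.6,173,z+37).round(1),'bluemouth side',onz(b,279.6,196.4,z).round(1), 'yel collar side', onz(b,255+33,160+50,z+8).round(1),'yel plate',onz(b,255+33.5,160+45.5,z+37).round(1),'red plate',onz(b,255+17.5,160+14.5,z+37).round(1))
print(wonz(c,s,265.5,238,126).round(1),wonz(c,s,267,293,134).round(1),wonz(c,s,266,304,163).round(1))
E
```

```text
redflange [631.2 114.4 126. ] collar [631.8 114.6 134. ] plate [632.1 118.7 163. ] bluemouth side [635.6  26.1 126. ] yel collar side [637.5 -65.2 134. ] yel plate [634.7 -75.3 163. ] red plate [635.  117.8 163. ]
redflange [631.2 115.2 130. ] collar [631.8 115.4 138. ] plate [632.1 119.5 167. ] bluemouth side [634.   21.2 130. ] yel collar side [635.8 -69.7 138. ] yel plate [633.  -79.8 167. ] red plate [633.3 112.3 167. ]
[632.4  28.6 126. ] [634.5 -49.3 134. ] [632.8 -46.2 163. ]
```

```bash
python3 -m pendant '[[[50,0.0075,0.003,0,0,0,0.18],[50,0.0075,0.003,0.02,0,0,0.36],[50,0.0075,0.003,0.04,0,0,0.54],[50,0.0075,0.003,0.06,0,0,0.71],[50,0.0075,0.003,0.08,0,0,0.855]]]'|sed -n '2,4p'
python3 -m pendant '[[[45,0,0,0.03,0,0,0],[45,0,0,0.06,0,0,0],[45,0,0,0.075,0,0,0],[45,0,0,0.082,0,0,0],[45,0,0,0.082,0,0,0]]]'
python3 - <<'E'
from h import *
a=snap('scene');b=snap('side');p=np.array(arm.state()['ee_pos'])
def crop(c):
    q=proj(c,[p+[0,0,30]])[0].round().astype(int);x,y=q
    return cv2.resize(c['pixels'][y-40:y+40,x-40:x+40],(400,400),interpolation=2)
cv2.imwrite('pics/g1.png',np.hstack([crop(a),crop(b)]))
E
```

```text
ee_pos: [631.7, 114.5, 197.9]
tcp_rot: [3.141, -0.0, 0.709]
wrist_force: [0.4, 0.1, -0.5]
time_s: 17.52
ee_pos: [632.3, 115.3, 116.7]
tcp_rot: [3.141, -0.0, 0.715]
wrist_force: [-0.3, 0.1, 0.7]
opening: 41.2
grasp_force: 0.0
```

View pics/g1.png

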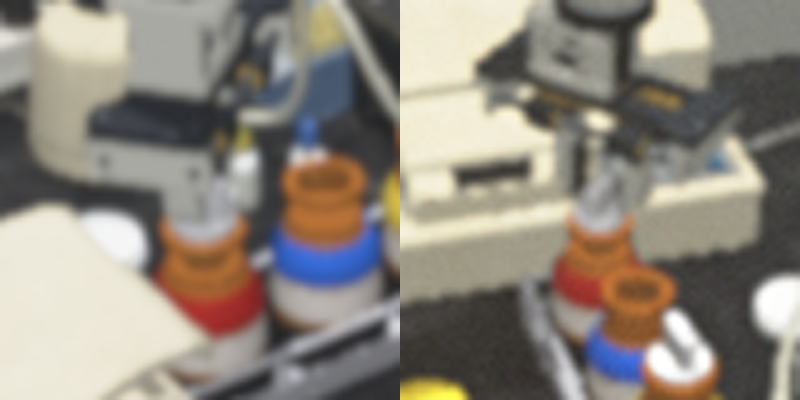

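```bash
python3 -m pendant '[[[0,0,0,0.004,0,0,0],[0,0,0,0.004,0,0,0],[0,0,0,0.004,0,0,0],[0,0,0,0.004,0,0,0],[0,0,0,0.004,0,0,0]]]'; python3 -c "
from h import *
s=arm.state();print(s['ft_torque'],s['joints'][6])"
```

```text
time_s: 18.25
ee_pos: [631.8, 115.9, 112.3]
tcp_rot: [-3.141, -0.0, 0.716]
wrist_force: [-1.4, 1.1, 2.3]
opening: 12.8
grasp_force: 29.9
[0.33172442 0.48984882 0.01668059] -1.020167104288869
```

```bash
python3 -m pendant '[[[0,0,0,0,0,0,-0.17],[0,0,0,0,0,0,-0.34],[0,0,0,0,0,0,-0.51],[0,0,0,0,0,0,-0.68],[0,0,0,0,0,0,-0.85]]]'
python3 -m pendant '[[[0,0,0,0,0,0,-0.13],[0,0,0,0,0,0,-0.13],[0,0,0,0,0,0,-0.13]]]' 
python3 -c "
from h import *
s=arm.state();print(s['ft_torque'],s['joints'][6])"
python3 -m pendant '[[[0,0,0,-0.006,0,0,0],[0,0,0,-0.012,0,0,0],[0,0,0,-0.015,0,0,0]]]'
```

```text
time_s: 18.88
ee_pos: [631.1, 116.6, 112.3]
tcp_rot: [-3.14, -0.001, 1.572]
wrist_force: [-3.6, 3.4, 2.4]
opening: 12.9
grasp_force: 30.0
time_s: 19.25
ee_pos: [631.1, 116.5, 112.3]
tcp_rot: [-3.14, -0.001, 1.696]
wrist_force: [-4.0, 2.3, 4.1]
opening: 12.9
grasp_force: 30.0
[ 0.76381955  1.16712824 -0.09783109] -0.17527882211890003
time_s: 19.62
ee_pos: [632.9, 115.1, 128.2]
tcp_rot: [3.14, 0.0, 1.695]
wrist_force: [-0.7, 0.3, -0.4]
opening: 12.9
grasp_force: 30.0
```

```bash
python3 -m pendant '[[[0,0,0,-0.05,0,0,0.06],[0,0,0,-0.10,0,0,0.125],[0,0,0,-0.12,0,0,0.125],[0,0,0,-0.12,0,0,0.125]]]'|sed -n '2,6p'
python3 -m pendant '[[[0,-0.05,-0.05,0,0,0,0],[0,-0.10,-0.10,0,0,0,0],[0,-0.15,-0.15,0,0,0,0],[0,-0.21,-0.16,0,0,0,0],[0,-0.27,-0.16,0,0,0,0]]]'|sed -n '2,6p'
python3 -m pendant '[[[0,-0.05,0,0,0,0,0],[0,-0.08,0,0,0,0,0],[0,-0.08,0,0,0,0,0]]]'|sed -n '2,6p'
python3 - <<'E'
from meas import *
s=arm.state();print(s['ee_pos'],s['tcp_rot'],s['opening'])
c=snap('wrist','t1.png');b=snap('side','t2.png');a=snap('scene','t3.png')
for n,cc,roi in(('w',c,(100,420,100,262)),('sd',b,(215,320,245,320)),('sc',a,(270,370,165,230))):
    h=cv2.cvtColor(cc['pixels'],cv2.COLOR_BGR2HSV);m=((h[...,1]<45)&(h[...,2]>120)).astype(np.uint8)
    k=np.zeros_like(m);x0,x1,y0,y1=roi;k[y0:y1,x0:x1]=1;m&=k
    nn,l,st,ct=cv2.connectedComponentsWithStats(m)
    i=1+np.argmax(st[1:,4]);print(n,st[i],ct[i])
    q=cv2.minAreaRect(np.argwhere(l==i)[:,::-1].astype(np.float32));bx=cv2.boxPoints(q)
    f=(lambda u,v:wonz(cc,s,u,v,28)) if n=='w' else (lambda u,v:onz(cc,u,v,28))
    hull=cv2.approxPolyDP(cv2.convexHull(np.argwhere(l==i)[:,::-1].astype(np.int32)),5,True)[:,0]
    print([(tuple(p),f(*p).round()[:2].tolist()) for p in hull])
E
```

```text
ee_pos: [633.2, 115.5, 249.3]
tcp_rot: [3.137, -0.001, 1.57]
wrist_force: [0.1, -0.8, -1.5]
opening: 12.8
grasp_force: 30.0
ee_pos: [471.2, -139.5, 246.3]
tcp_rot: [-3.14, -0.0, 1.572]
wrist_force: [0.7, -0.7, -0.6]
opening: 12.9
grasp_force: 30.0
ee_pos: [471.9, -221.1, 245.8]
tcp_rot: [-3.139, 0.001, 1.566]
wrist_force: [0.4, 1.6, -0.7]
opening: 12.7
grasp_force: 30.0
[ 471.93631825 -221.06481755  245.75603351] [-3.13937470e+00  6.07681610e-04  1.56593017e+00] 12.6908926121815
w [  100   100   211   162 23833] [194.32182268 182.29647967]
[((np.int32(309), np.int32(236)), [541.0, -325.0]), ((np.int32(285), np.int32(261)), [506.0, -367.0]), ((np.int32(100), np.int32(256)), [192.0, -368.0]), ((np.int32(100), np.int32(114)), [230.0, -134.0]), ((np.int32(200), np.int32(100)), [388.0, -126.0]), ((np.int32(297), np.int32(130)), [520.0, -169.0])]
sd [ 215  253   81   67 3131] [249.6786969  291.43660172]
[((np.int32(294), np.int32(317)), [544.0, -416.0]), ((np.int32(215), np.int32(319)), [318.0, -362.0]), ((np.int32(215), np.int32(253)), [364.0, -100.0]), ((np.int32(265), np.int32(261)), [522.0, -181.0]), ((np.int32(294), np.int32(297)), [568.0, -348.0])]
sc [ 292  165   76   65 2736] [333.63450292 196.23866959]
[((np.int32(367), np.int32(192)), [389.0, -399.0]), ((np.int32(365), np.int32(217)), [296.0, -289.0]), ((np.int32(347), np.int32(229)), [286.0, -198.0]), ((np.int32(322), np.int32(229)), [332.0, -134.0]), ((np.int32(292), np.int32(200)), [502.0, -156.0]), ((np.int32(323), np.int32(165)), [605.0, -394.0]), ((np.int32(356), np.int32(170)), [510.0, -470.0])]
```

```bash
python3 - <<'E'
import cv2,numpy as np
g=cv2.cvtColor(cv2.imread('pics/t1.png'),cv2.COLOR_BGR2GRAY)
for v in range(110,266,5): print(v,''.join('%x'%(x//16) for x in g[v,180:345:3]))
E
```

```text
110 654cccc5222222222223333334776aaaaaaaaaaaaaa433322656433
115 982cccc42222222222222225666567aaaaaaaaaaaa9323323344334
120 982dccc422222222223324443444568aaaaaaa9aa73322443333333
125 ccccccc72222222222223343332366737aaaaaa7333344333333444
130 ccccccc6222222222223355666778acccccc99a8233333333333434
135 b89a9aaaaaaaaaaaaabbbbbbbbbbbbaa999aab99244333343333344
140 48abbbbbbbbbbbbbbbbbbbbbbbbbdffffebaaa9a243333343433333
145 47aaabbbbbbbbbbbbbbbbbbbabaabfffffbaaaa9333333354334343
150 66aaabbbbbbbbbbbbbbbbbbbbbbbbfffffbaaaa9334444454443333
155 759aaaaaabbbbbbbbbbbbbbbbbbbbfffffbaaaa9344344433344333
160 74aabbbbbbbbbbbbbbbbbbbbbbbbbfffffbbaaa9334444433444334
165 a4aaabbbbbbbbbbbbbbbbbbbbbbbabbbbbaaaaa9333333434443343
170 a48bbbbbbbbbbbbbbbbbbbbbbbbbbbbbbbabaaa9433343433333433
175 a47abeeecbbbbbbbbbbbbbbbbbbacfffffebaaa8433443334444333
180 c69eeeeeeeeeddabbbbbbfffffffffffffffffd8433333433344322
185 ca7eeeeeeeeeeeeeeeeeefffffffffffffffffe9744433333343332
190 bc5eeeeeeeeeeeeeeeeeeeeeeeeeffffffffffd9733334554433335
195 cd4ceeeeeeeeeeeeeeeeefeeffeeeeeeeeeeeed9733435545443334
200 cc5ceeeeeeeeeeeeeeeeeeeeeeeeeeeeeeeeeed8733335444434433
205 cc79eeeedddddddeeeddddddb777778cbbbbbba8834333333345333
210 cca5888887777666666666789bbccba986667899833333333344433
215 cccabadddeeeedddcccb9bcccccbbccccca63434453333333433333
220 dcccccccc3333343336cccccb888877cccccb344433333333334334
225 ccccccccc233333337cccccc78888879cccccb53333334333334435
230 ccccccccc63333336cca8878888888777888abbdddd833334444544
235 ccccccccc6333368888888739abbbaa7188888889cc873334444433
240 222222222122222122188844abbbbba926888121222222222122221
245 222222222222222212188833abbcbba925887122122222222222222
250 222222222221212222288813abbbbba923887122222222112212222
255 112222222222222222658813abbbbba912885612222222222222222
260 222222212222222223758612abbcbba911785722222212222221222
265 3333333333333323347444444444444444444823333332233333333
```

```bash
python3 - <<'E'
from meas import *
s=arm.state();c=snap('wrist')
for u,v in((187,135),(300,135),(189,213),(300,210),(244,174)): print(wonz(c,s,u,v,28).round(1))
E
```

```text
[ 368.5 -170.2   28. ]
[ 524.8 -171.5   28. ]
[ 364.9 -284.6   28. ]
[ 528.  -279.5   28. ]
[ 447.7 -226.5   28. ]
```

```bash
python3 -m pendant '[[[0,-0.009,0.008,0.06,0,0,0],[0,-0.009,0.008,0.12,0,0,0],[0,-0.009,0.008,0.17,0,0,0],[0,-0.009,0.008,0.20,0,0,0],[0,-0.009,0.008,0.214,0,0,0]]]'|sed -n '2,6p'
python3 -m pendant '[[[0,0,0,0.004,0,0,0],[0,0,0,0.008,0,0,0],[0,0,0,0.008,0,0,0]]]'|sed -n '2,6p'
```

```text
ee_pos: [480.6, -225.7, 31.6]
tcp_rot: [-3.139, -0.001, 1.572]
wrist_force: [-1.2, 0.7, -0.4]
opening: 13.1
grasp_force: 30.0
ee_pos: [481.9, -227.5, 26.0]
tcp_rot: [3.14, 0.0, 1.571]
wrist_force: [-0.5, 0.8, -0.5]
opening: 12.7
grasp_force: 30.0
```

```bash
python3 -m pendant '[[[35,0,0,0,0,0,0],[35,0,0,0,0,0,0],[35,0,0,0,0,0,0],[35,0,0,0,0,0,0]]]'|sed -n '2,6p'
python3 -m pendant '[[[40,0,0,-0.05,0,0,0],[40,0,0,-0.11,0,0,0],[40,0,0,-0.17,0,0,0],[40,0,0,-0.23,0,0,0],[40,0,0,-0.25,0,0,0]]]'|sed -n '2,6p'
python3 -m pendant '[[[60,0.05,0.05,0,0,0,0],[60,0.10,0.10,0,0,0,0],[60,0.155,0.151,0,0,0,0],[60,0.16,0.151,0,0,0,0],[60,0.16,0.151,0,0,0,0]]]'|sed -n '2,6p'
python3 - <<'E'
from meas import *
s=arm.state();print(s['ee_pos'],s['tcp_rot'])
c=snap('wrist','y1.png');im=c['pixels']
h=cv2.cvtColor(im,cv2.COLOR_BGR2HSV)
m=((h[...,1]>110)&(h[...,0]>7)&(h[...,0]<20))
for v in range(130,262,4): print(v,''.join('O' if m[v,u] else '%x'%(h[v,u,2]//16) for u in range(215,315,2)))
E
```

```text
ee_pos: [481.4, -227.3, 25.3]
tcp_rot: [3.141, 0.0, 1.571]
wrist_force: [-0.7, 0.2, -0.3]
opening: 32.0
grasp_force: 0.0
ee_pos: [482.7, -228.0, 279.4]
tcp_rot: [3.136, 0.002, 1.57]
wrist_force: [0.5, -0.5, -0.3]
opening: 37.0
grasp_force: 0.0
ee_pos: [633.3, -63.7, 274.2]
tcp_rot: [-3.141, -0.001, 1.576]
wrist_force: [-0.7, -0.5, 0.8]
opening: 55.0
grasp_force: 0.0
[633.34032294 -63.6671406  274.23440077] [-3.14059423e+00 -1.38085391e-03  1.57572486e+00]
130 2222239969abbbbba75578888887656cdbbbbbb79a64333333
134 2222228979abbbbbbbbbaa99999aaaaaaabbbbb79a64454433
138 4322229a79abbbbbbbaaa987778aaaacaaaabbb6aa53554444
142 3442219a89abbbbba73223333332224baaaaaab7aa54445533
146 2354219a88abbb94236899999999886535aaaab7aa55445434
150 2255317b88abb63689aaaaaaaaaaaaa98646aaa79a54444433
154 2346327b87ab479aaaabbbbbbbbbbaaaa9865aa79a54344443
158 2355326b87a44aaabbOOOOOOOOOOOOabaa9a45a7aa53444433
162 3443225b97839abbOOOOOOOOOOOOOOOOObaba397aa53333334
166 6522225b9759abbOOOOOOccbbbbcOOOOOObbb778aa43333334
170 3322335a9669acOOOOcddca99abcddcOOOObc978aa53333333
174 2222334aa69abaOOddddd99aa98cddd
[... 474 characters left out ...]
4444444566665566555543433334334543359cdb
214 43333334444444444445544444544442111122122222216bda
218 44333334444554444444434445543342222222222222158bc9
222 3333334555455544433444457644443222222222222215cddd
226 33333433344333333344435444443321222222222221222212
230 3443333433443333333344335cccccc4121222222222222212
234 3444433333433333333333335dddddc4322222222222222211
238 34543433334334333333333333333334454444445644444411
242 24544454443333443333344344333434444444444544444411
246 24333434434333343333433333333434444459954444444211
250 2433455544333334443354333333433444448aa74444444211
254 13333343344333444433434443434344444444444444444211
258 13344443344333445444333333343464444444444444444211
```

```bash
python3 - <<'E'
from meas import *
s=arm.state();c=snap('wrist')
print(wonz(c,s,264,190,163).round(1),wonz(c,s,263.5,181,126).round(1),wonz(c,s,264,183,134).round(1))
E
```

```text
[634.5 -70.7 163. ] [634.1 -69.6 126. ] [634.7 -70.1 134. ]
```

```bash
python3 -m pendant '[[[45,-0.0065,0.001,0.05,0,0,0],[45,-0.0065,0.001,0.10,0,0,0],[45,-0.0065,0.001,0.14,0,0,0],[45,-0.0065,0.001,0.160,0,0,0],[45,-0.0065,0.001,0.162,0,0,0]]]'|sed -n '2,6p'
python3 -m pendant '[[[0,0,0,0,0,0,0],[0,0,0,0,0,0,0],[0,0,0,0,0,0,0],[0,0,0,0,0,0,0],[0,0,0,0,0,0,0]]]'|sed -n '2,6p'
python3 -m pendant '[[[0,0,0,0,0,0,-0.17],[0,0,0,0,0,0,-0.34],[0,0,0,0,0,0,-0.51],[0,0,0,0,0,0,-0.68],[0,0,0,0,0,0,-0.85]]]'|sed -n '2,6p'
python3 -m pendant '[[[0,0,0,0,0,0,-0.11],[0,0,0,0,0,0,-0.11],[0,0,0,0,0,0,-0.11]]]' |sed -n '2,6p'
python3 -m pendant '[[[0,0,0,-0.006,0,0,0],[0,0,0,-0.012,0,0,0],[0,0,0,-0.015,0,0,0]]]'|sed -n '2,6p'
```

```text
ee_pos: [631.6, -75.6, 112.1]
tcp_rot: [-3.139, 0.001, 1.568]
wrist_force: [0.9, 0.1, 0.5]
opening: 41.3
grasp_force: 0.0
ee_pos: [634.1, -73.8, 114.0]
tcp_rot: [3.14, 0.0, 1.571]
wrist_force: [-0.3, -1.4, 5.6]
opening: 12.9
grasp_force: 29.9
ee_pos: [637.0, -72.1, 114.3]
tcp_rot: [3.135, 0.004, 2.427]
wrist_force: [9.9, 3.2, -2.9]
opening: 13.0
grasp_force: 30.1
ee_pos: [637.2, -71.6, 114.4]
tcp_rot: [3.135, 0.005, 2.532]
wrist_force: [10.2, 3.4, -2.4]
opening: 13.0
grasp_force: 30.0
ee_pos: [635.1, -72.4, 128.4]
tcp_rot: [3.139, 0.002, 2.532]
wrist_force: [5.4, 1.9, -2.7]
opening: 12.8
grasp_force: 29.9
```

```bash
python3 -m pendant '[[[0,0,0,-0.02,0,0,0],[0,0,0,-0.04,0,0,0],[0,0,0,-0.08,0,0,0.17],[0,0,0,-0.12,0,0,0.34],[0,0,0,-0.12,0,0,0.51]]]'|sed -n '2,6p'
python3 -m pendant '[[[0,0,0,0,0,0,0.17],[0,0,0,0,0,0,0.34],[0,0,0,0,0,0,0.45],[0,0,0,0,0,0,0.45]]]'|sed -n '2,6p'
python3 -m pendant '[[[0,-0.04,-0.05,0,0,0,0],[0,-0.07,-0.10,0,0,0,0],[0,-0.10,-0.15,0,0,0,0],[0,-0.13,-0.20,0,0,0,0],[0,-0.145,-0.20,0,0,0,0]]]'|sed -n '2,6p'
python3 - <<'E'
from meas import *
s=arm.state();print(s['ee_pos'],s['tcp_rot'])
g=cv2.cvtColor(snap('wrist','t5.png')['pixels'],cv2.COLOR_BGR2GRAY)
for v in range(110,240,5): print(v,''.join('%x'%(x//16) for x in g[v,180:390:3]))
E
```

```text
ee_pos: [634.9, -73.8, 251.7]
tcp_rot: [3.137, 0.002, 2.015]
wrist_force: [0.5, 0.0, 0.3]
opening: 12.6
grasp_force: 29.9
ee_pos: [633.0, -73.6, 247.8]
tcp_rot: [-3.141, 0.0, 1.572]
wrist_force: [-0.7, -0.4, -0.9]
opening: 12.6
grasp_force: 29.9
ee_pos: [429.6, -220.9, 248.6]
tcp_rot: [-3.141, 0.0, 1.569]
wrist_force: [1.1, 0.3, -1.6]
opening: 12.7
grasp_force: 29.9
[ 429.6176244  -220.85542214  248.60673969] [-3.14071241e+00  4.10459736e-04  1.56924019e+00]
110 666663ccccccccccc2233333333333333335776aaaaaaaaaaaaa832433666634434455
115 999863bcccccccccb22222233334433346776668aaaaaaaaaaaa623323355334454565
120 999995ccccccccccb222222223334437765544659aaaaaaa9aa6322433333444454445
125 ccccccccccccccccc22222222222344765545567549aaaaaa943443333334544544443
130 ccccccccccccccccc1222223333344566786667778a99aabca33333333334545544334
135 ccccccccc9aaaaa9a9aabbbaaaabbbbbbbbbbbbbbffffffc4d34333333333343333343
140 ccccccccca6bbbbbbbbbbbbbbbbbdffffebbbbbbaffffffc5d53433343433334333333
145 cccccccccb5abbbbbbbbbbbbbbbbdfffffabbaaaafffffff5e34334454433353333333
150 ccccccccc95abbbbbbbbbbbbbbbbdffff
[... 612 characters left out ...]
ffe5c33335544433353333344
195 ddccccccccc7deefffffffffe878779efffffffffeeeeeeb5c34435444433344333334
200 dddccccccccadeeeeeeefeacccccccccbaefffffffffeeec5c33344443344335333333
205 dcdccccccccbbeeeeeecbccccb8889bccccaceeedbbbbbb95c44333333453433433333
210 cccccccbbbbe5777769ccccc9888887bccccc86667799aaabc33333333444333334333
215 dddddccccccdddeeeacccccc88888888cccccc83333343435433333334333333333333
220 dddddccccccccccccccccccb8abbba97ccccccc4333444344333333443443444333444
225 dddddcccccccccccaccccccbabbbbba8ccccccc8333334432244343333354354434434
230 ddddddcccccccccdbcca8888abbccba97888abcadddddddddddc733335444433333445
235 ccccccccccccccb988888875abbccba9188888889cddddccccccb63334443323333564
```

```bash
python3 -m pendant '[[[0,-0.006,-0.022,0.06,0,0,0],[0,-0.006,-0.022,0.12,0,0,0],[0,-0.006,-0.022,0.17,0,0,0],[0,-0.006,-0.022,0.205,0,0,0],[0,-0.006,-0.022,0.214,0,0,0]]]'|sed -n '2,6p'
python3 -m pendant '[[[0,0,0,0.005,0,0,0],[0,0,0,0.009,0,0,0],[0,0,0,0.009,0,0,0]]]'|sed -n '2,6p'
python3 -m pendant '[[[35,0,0,0,0,0,0],[35,0,0,0,0,0,0],[35,0,0,0,0,0,0],[35,0,0,0,0,0,0]]]'|sed -n '2,6p'
python3 -m pendant '[[[60,0,0,-0.05,0,0,0],[60,0,0,-0.10,0,0,0],[60,0,0,-0.16,0,0,0],[80,0.05,0.05,-0.22,0,0,0],[80,0.10,0.08,-0.25,0,0,0]]]'|sed -n '2,6p'
python3 - <<'E'
from meas import *
s=arm.state();print(s['ee_pos'],s['tcp_rot'])
c=snap('wrist','t6.png')
g=cv2.cvtColor(c['pixels'],cv2.COLOR_BGR2GRAY)
for v in range(130,266,5): print(v,''.join('%x'%(x//16) for x in g[v,150:360:3]))
for n in 'yrb':
    k=wm(c,n,(150,330,0,262));print(n,k.min(0),k.max(0),circ(np.array([wonz(c,s,u,v,12) for u,v in k])))
E
```

```text
ee_pos: [411.2, -223.4, 32.2]
tcp_rot: [-3.138, -0.002, 1.574]
wrist_force: [-0.1, -0.0, 0.1]
opening: 12.8
grasp_force: 29.9
ee_pos: [412.0, -225.0, 25.9]
tcp_rot: [3.14, 0.0, 1.571]
wrist_force: [0.3, -0.5, -0.5]
opening: 13.1
grasp_force: 29.9
ee_pos: [411.4, -224.8, 25.3]
tcp_rot: [3.141, 0.0, 1.571]
wrist_force: [-0.0, -0.3, 0.1]
opening: 32.3
grasp_force: 0.0
ee_pos: [476.5, -147.5, 260.6]
tcp_rot: [3.139, 0.001, 1.568]
wrist_force: [1.5, -0.6, -0.7]
opening: 70.2
grasp_force: 0.0
[ 476.46888558 -147.54544238  260.61225992] [3.13918771e+00 8.31573766e-04 1.56778487e+00]
130 4567788888868bbba1112221223221111222222222222222223443333233226cc71336
135 8888888888864bbbb1222122222221122222222332344322223444323433236ccdd723
140 8888888787757bbbb1121222222222111112223466666666523334344433235acccddd
145 bbbbbbbbbbbbbbbbb12222222222212112222246666666666632224333423455d999a9
150 bbabbbbbbbbbbbbbb32222221212212122213466666666666682232234443333444455
155 bbbaaaaabbbbbbbbb22222222221212222223566666666666685224235545343333444
160 bbbbbbbbabbbbbbab2222112222211122236676666666666668323322354333
[... 1157 characters left out ...]
ddddddddddddddddddddddddddba5333333332111577777777
245 17bb77777777751110cccccccccccccbbbbbbbbb999999894333333232111167777777
250 3197777777776110115555555555555555555555555555594333333232111116777777
255 4377777777761111119cccddcbbbbbbbb9988877764433334332333331111112777777
260 334556666662111110a822323233323223333322233333332232333232111111366666
265 4444444444444444444444444343333333333333333333333344444444444445555555
y [240   0] [284  41] (array([477.79189358,  68.72856433]), np.float64(32.30290191020748))
r [254  61] [298 104] (array([497.49246281, -27.60394002]), np.float64(31.92469434885593))
b [260 134] [303 176] (array([ 506.41266989, -135.61792912]), np.float64(31.70871583965706))
```

```bash
python3 -m pendant '[[[82,0.012,0.030,0.06,0,0,0],[82,0.012,0.030,0.12,0,0,0],[82,0.012,0.030,0.18,0,0,0],[82,0.012,0.030,0.23,0,0,0],[82,0.012,0.030,0.25,0,0,0]]]'|sed -n '2,6p'
python3 -m pendant '[[[82,0,0,0.012,0,0,0],[82,0,0,0.024,0,0,0],[82,0,0,0.030,0,0,0],[82,0,0,0.030,0,0,0]]]'|sed -n '2,6p'
python3 -m pendant '[[[82,0,0,0.004,0,0,0],[82,0,0,0.007,0,0,0],[82,0,0,0.007,0,0,0]]]'|sed -n '2,6p'
```

```text
ee_pos: [503.1, -135.1, 5.2]
tcp_rot: [-3.137, -0.001, 1.571]
wrist_force: [0.8, -0.1, -0.6]
opening: 75.5
grasp_force: 0.0
ee_pos: [505.7, -135.4, -21.5]
tcp_rot: [3.141, 0.0, 1.571]
wrist_force: [0.3, 0.5, -0.1]
opening: 75.4
grasp_force: 0.0
ee_pos: [505.5, -135.4, -28.7]
tcp_rot: [-3.142, -0.0, 1.571]
wrist_force: [0.0, 0.5, -1.0]
opening: 75.1
grasp_force: 0.0
```

```bash
python3 -m pendant '[[[20,0,0,0,0,0,0],[20,0,0,0,0,0,0],[20,0,0,0,0,0,0],[20,0,0,0,0,0,0]]]'|sed -n '2,6p'
python3 -m pendant '[[[20,0,0,-0.04,0,0,0],[20,0,0,-0.09,0,0,0],[20,0,0,-0.15,0,0,0],[20,0,0,-0.21,0,0,0],[20,0,0,-0.23,0,0,0]]]'|sed -n '2,6p'
python3 - <<'E'
from meas import *
s=arm.state();print(s['ee_pos'],s['opening'],s['grasp_force'])
for n,cc in(('sd',snap('side')),('sc',snap('scene'))):
    h=cv2.cvtColor(cc['pixels'],cv2.COLOR_BGR2HSV);hh=h[...,0].astype(int)
    m=((hh>99)&(hh<126)&(h[...,1]>110)&(h[...,2]>70)).astype(np.uint8)
    p=s['ee_pos']+np.array([0,0,36]);q=proj(cc,[p])[0];print(n,q)
    nn,l,st,ct=cv2.connectedComponentsWithStats(m)
    print([ (st[i].tolist(),ct[i].round(1).tolist()) for i in range(1,nn) if st[i,4]>15 and abs(ct[i]-q).max()<30])
E
```

```text
ee_pos: [505.7, -135.4, -28.6]
tcp_rot: [3.141, 0.0, 1.571]
wrist_force: [0.5, -0.2, 0.2]
opening: 62.0
grasp_force: 30.0
ee_pos: [507.2, -135.8, 205.3]
tcp_rot: [3.136, 0.001, 1.571]
wrist_force: [0.3, 0.1, -1.9]
opening: 62.0
grasp_force: 30.0
[ 507.18988511 -135.75771865  205.30921482] 62.018773938683914 29.999807006679475
sd [256.90089162 204.89322173]
[([248, 197, 19, 16, 235], [257.0, 204.6]), ([269, 205, 11, 9, 59], [274.1, 209.6])]
sc [290.20199948 145.85480782]
[([281, 139, 14, 15, 181], [288.1, 145.7])]
```

```bash
python3 -m pendant '[[[20,0.05,0.04,0,0,0,0],[20,0.10,0.08,0,0,0,0],[20,0.15,0.12,0,0,0,0],[20,0.158,0.126,0,0,0,0],[20,0.158,0.126,0.02,0,0,0]]]'|sed -n '2,6p'
python3 -m pendant '[[[20,0,0,0.03,0,0,0],[20,0,0,0.055,0,0,0],[20,0,0,0.075,0,0,0],[20,0,0,0.075,0,0,0]]]'|sed -n '2,6p'
python3 - <<'E'
from meas import *
s=arm.state();print(s['ee_pos'],s['opening'])
b=snap('side');a=snap('scene')
# orange flange detection: horizontal extents of neck for blue bottle
for n,cc in(('sd',b),('sc',a)):
    h=cv2.cvtColor(cc['pixels'],cv2.COLOR_BGR2HSV);m=((h[...,0]>6)&(h[...,0]<18)&(h[...,1]>120)&(h[...,2]>70)).astype(np.uint8)
    for nm,y in(('r',115),('b',22.5),('y',-70.5)):
        q=proj(cc,[[633,y,118]])[0].round().astype(int);w=m[q[1]-14:q[1]+6,q[0]-16:q[0]+17]
        v,u=np.nonzero(w);print(n,nm,q,'u',u.min()+q[0]-16,u.max()+q[0]-16,'v',v.min()+q[1]-14,[ (np.nonzero(r)[0].min()+q[0]-16,np.nonzero(r)[0].max()+q[0]-16) for r in w[::3] if r.any()])
E
```

```text
ee_pos: [632.3, 24.2, 180.3]
tcp_rot: [3.141, -0.0, 1.573]
wrist_force: [-0.8, -0.3, -0.8]
opening: 61.7
grasp_force: 30.0
ee_pos: [629.6, 21.6, 103.9]
tcp_rot: [-3.137, 0.001, 1.57]
wrist_force: [0.1, 0.1, -0.3]
opening: 62.0
grasp_force: 30.0
[629.5883911   21.63834774 103.85268743] 61.991499081358356
sd r [272 185] u 272 277 v 178 [(np.int64(273), np.int64(275)), (np.int64(273), np.int64(277))]
sd b [279 199] u 272 285 v 185 [(np.int64(273), np.int64(277)), (np.int64(272), np.int64(273)), (np.int64(273), np.int64(285))]
sd y [287 215] u 273 295 v 201 [(np.int64(273), np.int64(285)), (np.int64(273), np.int64(285)), (np.int64(281), np.int64(292)), (np.int64(282), np.int64(295)), (np.int64(281), np.int64(295)), (np.int64(281), np.int64(293)), (np.int64(281), np.int64(293))]
sc r [201 186] u 193 210 v 180 [(np.int64(194), np.int64(206)), (np.int64(193), np.int64(209)), (np.int64(193), np.int64(209)), (np.int64(194), np.int64(209))]
sc b [226 177] u 218 242 v 169 [(np.int64(242), np.int64(242)), (np.int64(241), np.int64(242)), (np.int64(241), np.int64(242)), (np.int64(218), np.int64(219)), (np.int64(218), np.int64(232))]
sc y [249 168] u 240 256 v 162 [(np.int64(252), np.int64(255)), (np.int64(249), np.int64(256)), (np.int64(242), np.int64(255)), (np.int64(241), np.int64(256))]
```

```bash
python3 -m pendant '[[[20,0,0,0.002,0,0,0],[20,0,0,0.004,0,0,0],[20,0,0,0.004,0,0,0]]]'|sed -n '2,4p'
python3 -m pendant '[[[20,0,0,0.0015,0,0,0],[20,0,0,0.0015,0,0,0]]]'|sed -n '2,4p'
```

```text
ee_pos: [631.6, 22.6, 102.5]
tcp_rot: [3.141, 0.0, 1.571]
wrist_force: [0.7, -0.2, -0.2]
ee_pos: [631.8, 22.6, 101.4]
tcp_rot: [3.141, -0.0, 1.571]
wrist_force: [-0.2, -0.8, 3.9]
```

```bash
python3 -m pendant '[[[20,0,0.001,0.001,0,0,0],[20,0,0.001,0.001,0,0,0]]]'|sed -n '2,5p'
```

```text
ee_pos: [631.8, 22.6, 101.2]
tcp_rot: [-3.141, -0.0, 1.571]
wrist_force: [-7.6, -0.7, 16.4]
opening: 61.9
```

```bash
python3 -m pendant '[[[20,0,0,-0.001,0,0,0],[82,0,0,-0.001,0,0,0],[82,0,0,-0.001,0,0,0],[82,0,0,-0.001,0,0,0]]]'|sed -n '2,6p'
python3 -m pendant '[[[82,0,0,-0.03,0,0,0],[82,0,0,-0.07,0,0,0],[82,-0.02,-0.04,-0.10,0,0,0],[82,-0.05,-0.09,-0.12,0,0,0],[82,-0.06,-0.13,-0.12,0,0,0]]]'|sed -n '2,6p'
python3 - <<'E'
from meas import *
s=arm.state();print(s['ee_pos'],s['tcp_rot'])
c=snap('wrist','c1.png')
for n,z,roi in(('r',12,(190,340,100,262)),('y',12,(150,330,30,200)),('b',142,(260,512,60,262))):
    k=wm(c,n,roi)
    if k is not None: print(n,k.min(0),k.max(0),circ(np.array([wonz(c,s,u,v,z) for u,v in k])))
for q,cc,r in(('sc',snap('scene'),(205,245,150,190)),('sd',snap('side'),(260,300,170,210))):
    k=wm(cc,'b',r);print(q,k.min(0),k.max(0),proj(cc,[[633,22.5,142],[633,22.5,130]]).round(1).tolist())
E
```

```text
ee_pos: [632.7, 22.6, 100.6]
tcp_rot: [-3.142, 0.0, 1.571]
wrist_force: [1.3, 0.2, 0.8]
opening: 75.4
grasp_force: 0.0
ee_pos: [501.9, -39.5, 222.4]
tcp_rot: [3.138, 0.001, 1.568]
wrist_force: [0.6, 0.5, 0.2]
opening: 75.5
grasp_force: 0.0
[501.89685671 -39.45018423 222.42188993] [3.13848271e+00 6.55830092e-04 1.56821677e+00]
r [235 136] [282 182] (array([497.7080682 , -27.25064144]), np.float64(31.807848825175746))
y [219  64] [267 112] (array([477.89273972,  69.60901377]), np.float64(31.876686032319295))
b [343  96] [424 164] (array([620.8476091 ,  23.60364973]), np.float64(38.042482951345995))
sc [215 162] [236 178] [[225.5, 170.7], [225.6, 173.8]]
sd [271 188] [288 200] [[279.3, 193.7], [279.2, 196.2]]
```

```bash
python3 -m pendant '[[[82,0.012,-0.004,0.06,0,0,0],[82,0.012,-0.004,0.12,0,0,0],[82,0.012,-0.004,0.18,0,0,0],[82,0.012,-0.004,0.21,0,0,0],[82,0.012,-0.004,0.225,0,0,0]]]'|sed -n '2,4p'
python3 -m pendant '[[[82,0,0,0.012,0,0,0],[82,0,0,0.022,0,0,0],[82,0,0,0.025,0,0,0],[82,0,0,0.025,0,0,0]]]'|sed -n '2,4p'
python3 -m pendant '[[[20,0,0,0,0,0,0],[20,0,0,0,0,0,0],[20,0,0,0,0,0,0],[20,0,0,0,0,0,0]]]'|sed -n '2,6p'
```

```text
ee_pos: [498.5, -24.8, -6.2]
tcp_rot: [-3.139, -0.0, 1.571]
wrist_force: [0.3, 0.3, 0.6]
ee_pos: [498.9, -25.4, -28.8]
tcp_rot: [3.141, -0.0, 1.571]
wrist_force: [0.4, 0.4, 0.3]
ee_pos: [498.8, -25.4, -28.7]
tcp_rot: [3.141, -0.0, 1.571]
wrist_force: [-1.1, -0.7, 6.1]
opening: 62.0
grasp_force: 30.0
```

```bash
python3 -m pendant '[[[20,0,0,-0.04,0,0,0],[20,0,0,-0.09,0,0,0],[20,0,0,-0.15,0,0,0],[20,0,0,-0.21,0,0,0],[20,0,0,-0.23,0,0,0]]]'|sed -n '2,6p'
python3 -m pendant '[[[20,0.05,0.05,0,0,0,0],[20,0.10,0.09,0,0,0,0],[20,0.142,0.1335,0,0,0,0],[20,0.142,0.1335,0.02,0,0,0],[20,0.142,0.1335,0.05,0,0,0]]]'|sed -n '2,6p'
python3 -m pendant '[[[20,0,0,0.02,0,0,0],[20,0,0,0.035,0,0,0],[20,0,0,0.045,0,0,0],[20,0,0,0.045,0,0,0]]]'|sed -n '2,6p'
```

```text
ee_pos: [500.3, -25.4, 204.8]
tcp_rot: [3.136, -0.0, 1.571]
wrist_force: [-0.4, 0.6, -1.2]
opening: 62.2
grasp_force: 30.0
ee_pos: [632.5, 117.3, 149.9]
tcp_rot: [3.141, -0.0, 1.572]
wrist_force: [-0.1, -0.4, -0.7]
opening: 61.8
grasp_force: 30.0
ee_pos: [631.7, 116.3, 105.4]
tcp_rot: [-3.141, 0.0, 1.571]
wrist_force: [0.5, -0.3, -1.0]
opening: 61.9
grasp_force: 30.0
```

```bash
python3 -m pendant '[[[20,0,0,0.002,0,0,0],[20,0,0,0.003,0,0,0],[20,0,0,0.003,0,0,0]]]'|sed -n '2,5p'
python3 -m pendant '[[[20,0,0,0.001,0,0,0],[20,0,0,0.001,0,0,0]]]'|sed -n '2,5p'
```

```text
ee_pos: [632.3, 116.6, 103.2]
tcp_rot: [3.141, -0.0, 1.571]
wrist_force: [0.2, 0.8, 0.3]
opening: 61.6
ee_pos: [632.1, 116.6, 101.8]
tcp_rot: [3.142, 0.0, 1.571]
wrist_force: [-0.8, 0.3, -0.7]
opening: 61.8
```

Next: 0.5–1 mm more, then release, retreat and look for the yellow cover.

```bash
python3 -m pendant '[[[20,0,0,0.001,0,0,0],[20,0,0,0.001,0,0,0]]]'|sed -n '2,5p'
python3 -m pendant '[[[20,0,0,0,0,0,0],[82,0,0,0,0,0,0],[82,0,0,0,0,0,0],[82,0,0,0,0,0,0]]]'|sed -n '2,6p'
python3 -m pendant '[[[82,0,0,-0.03,0,0,0],[82,0,0,-0.07,0,0,0],[82,-0.02,-0.05,-0.10,0,0,0],[82,-0.04,-0.10,-0.12,0,0,0],[82,-0.05,-0.15,-0.12,0,0,0]]]'|sed -n '2,6p'
python3 - <<'E'
from meas import *
s=arm.state();print(s['time_s'],s['ee_pos'],s['tcp_rot'])
c=snap('wrist','c2.png')
k=wm(c,'y',(150,330,30,262));print('y',k.min(0),k.max(0),circ(np.array([wonz(c,s,u,v,12) for u,v in k])))
for q,cc,r in(('sc',snap('scene'),(182,220,165,190)),('sd',snap('side'),(255,295,165,186))):
    k=wm(cc,'r',r);print(q,k.min(0),k.max(0),proj(cc,[[633,115,142],[633,115,130]]).round(1).tolist())
E
```

```text
ee_pos: [632.2, 116.6, 101.4]
tcp_rot: [3.141, -0.0, 1.571]
wrist_force: [-2.3, -1.2, 5.3]
opening: 61.5
ee_pos: [632.1, 116.5, 100.7]
tcp_rot: [-3.142, 0.0, 1.571]
wrist_force: [0.2, -0.2, 0.3]
opening: 75.3
grasp_force: 0.0
ee_pos: [481.7, 65.7, 222.3]
tcp_rot: [3.138, -0.0, 1.569]
wrist_force: [-0.3, 0.1, 0.6]
opening: 75.3
grasp_force: 0.0
42.25 [481.68932825  65.68284101 222.33417518] [ 3.13834495e+00 -3.79192831e-04  1.56941043e+00]
y [235 141] [282 189] (array([477.59844554,  70.12378104]), np.float64(32.03483614082326))
sc [191 174] [212 188] [[200.8, 179.9], [201.0, 183.1]]
sd [265 175] [280 185] [[272.1, 179.5], [272.1, 182.0]]
```

```bash
python3 -m pendant '[[[82,0.003,-0.005,0.06,0,0,0],[82,0.003,-0.005,0.12,0,0,0],[82,0.003,-0.005,0.18,0,0,0],[82,0.003,-0.005,0.21,0,0,0],[82,0.003,-0.005,0.225,0,0,0]]]'|sed -n '2,4p'
python3 -m pendant '[[[82,0,0,0.012,0,0,0],[82,0,0,0.022,0,0,0],[82,0,0,0.025,0,0,0],[82,0,0,0.025,0,0,0]]]'|sed -n '2,4p'
python3 -m pendant '[[[20,0,0,0,0,0,0],[20,0,0,0,0,0,0],[20,0,0,0,0,0,0],[20,0,0,0,0,0,0]]]'|sed -n '2,6p'
python3 -m pendant '[[[20,0,0,-0.04,0,0,0],[20,0,0,-0.09,0,0,0],[20,0,0,-0.15,0,0,0],[20,0,0,-0.21,0,0,0],[20,0,0,-0.23,0,0,0]]]'|sed -n '2,6p'
```

```text
ee_pos: [477.1, 69.7, -6.1]
tcp_rot: [-3.14, 0.0, 1.571]
wrist_force: [-0.5, -1.2, 0.2]
ee_pos: [477.4, 69.7, -28.8]
tcp_rot: [3.141, -0.0, 1.571]
wrist_force: [0.6, 0.1, 0.1]
ee_pos: [477.5, 69.7, -28.8]
tcp_rot: [3.141, -0.0, 1.571]
wrist_force: [-1.1, -0.4, 6.0]
opening: 62.4
grasp_force: 30.0
ee_pos: [478.6, 70.0, 204.6]
tcp_rot: [3.136, -0.001, 1.571]
wrist_force: [-0.4, -0.1, -0.8]
opening: 62.4
grasp_force: 30.0
```

```bash
python3 -m pendant '[[[20,-0.045,0.05,0,0,0,0],[20,-0.09,0.10,0,0,0,0],[20,-0.13,0.15,0,0,0,0],[20,-0.14,0.156,0.02,0,0,0],[20,-0.14,0.156,0.05,0,0,0]]]'|sed -n '2,6p'
python3 -m pendant '[[[20,0,0,0.02,0,0,0],[20,0,0,0.035,0,0,0],[20,0,0,0.045,0,0,0],[20,0,0,0.045,0,0,0]]]'|sed -n '2,6p'
python3 -m pendant '[[[20,0,0,0.002,0,0,0],[20,0,0,0.003,0,0,0],[20,0,0,0.003,0,0,0]]]'|sed -n '2,5p'
```

```text
ee_pos: [634.4, -73.1, 150.2]
tcp_rot: [3.14, 0.001, 1.567]
wrist_force: [-1.1, 0.9, -0.8]
opening: 62.5
grasp_force: 30.0
ee_pos: [632.8, -70.3, 105.4]
tcp_rot: [-3.141, -0.0, 1.571]
wrist_force: [-0.2, 0.4, 0.2]
opening: 62.3
grasp_force: 30.0
ee_pos: [633.3, -70.4, 103.2]
tcp_rot: [3.141, 0.0, 1.571]
wrist_force: [-0.3, -0.2, -0.7]
opening: 62.5
```

```bash
python3 -m pendant '[[[20,0,0.001,0.0015,0,0,0],[20,0,0.001,0.002,0,0,0],[20,0,0.001,0.002,0,0,0]]]'|sed -n '2,5p'
python3 -m pendant '[[[20,0,0,0,0,0,0],[82,0,0,0,0,0,0],[82,0,0,0,0,0,0],[82,0,0,0,0,0,0]]]'|sed -n '2,6p'
python3 -m pendant '[[[82,0,0,-0.03,0,0,0],[82,0,0,-0.07,0,0,0],[82,-0.02,-0.05,-0.10,0,0,0],[82,-0.04,-0.10,-0.14,0,0,0],[82,-0.05,-0.13,-0.16,0,0,0]]]'|sed -n '2,6p'
python3 - <<'E'
from meas import *
s=arm.state();print(s['time_s'],s['ee_pos'])
W=snap('wrist');a=snap('scene');b=snap('side')
for q,cc,r in(('sc',a,(235,265,150,172)),('sd',b,(265,310,195,222))):
    k=wm(cc,'y',r);print(q,k.min(0),k.max(0),proj(cc,[[633,-70.5,142],[633,-70.5,130]]).round(1).tolist())
f=lambda c,x,y:cv2.resize(c['pixels'][y:y+150,x:x+130],(390,450),interpolation=2)
cv2.imwrite('pics/fin.png',np.hstack([f(a,190,100),f(b,200,160)]))
E
```

```text
ee_pos: [634.3, -70.5, 101.4]
tcp_rot: [3.141, 0.0, 1.571]
wrist_force: [-0.7, 0.8, 5.1]
opening: 62.4
ee_pos: [633.9, -70.4, 100.6]
tcp_rot: [-3.141, 0.0, 1.571]
wrist_force: [-0.8, 0.2, -0.4]
opening: 75.1
grasp_force: 0.0
ee_pos: [502.6, -121.6, 262.6]
tcp_rot: [3.14, 0.001, 1.569]
wrist_force: [0.1, -0.3, 1.0]
opening: 75.1
grasp_force: 0.0
47.65 [ 502.61108433 -121.6203433   262.5967603 ]
sc [238 156] [259 169] [[248.9, 162.0], [248.9, 165.0]]
sd [279 202] [297 216] [[287.3, 209.4], [287.2, 212.0]]
```

View pics/fin.png

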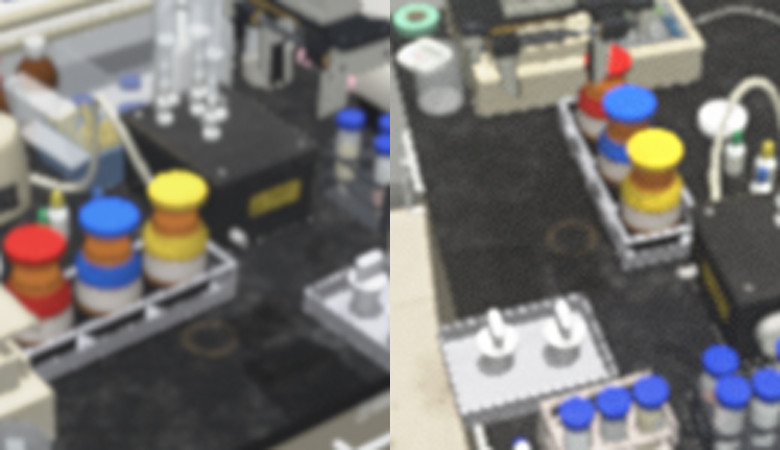

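The final view shows each cover centred on the bottle with its colour. Both stoppers stand inside the tray, at crop pixels (497,340) and (565,335), so I am handing the job in.

```bash
python3 -c "
from station import arm
print(arm.sign_off())"
```

```text
the job is handed in; nothing more can be done
None
```

The job is handed in: the red, blue and yellow covers lie flat and centred on their own bottles, the red and yellow stoppers stand in the tray (the blue bottle was already open), and I never worked near the beaker, timer or marker; the sign-off gave no verdict.

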